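# Set the height stop of a checking stand to a packing strip and lock it

## Task

Set the height stop of the grey checking stand to the packing strip: lay the strip flat on the stand's steel anvil beneath the stop rod and let go of it, push the rod gently down until its foot just touches the strip without pressing hard on it, then swing the clamp lever down until the clamp is firmly tight, without forcing it, so that the setting holds. Leave the strip in place under the foot, and do not shift the other things on the bench.

Things in the scene. Friction and masses are not known exactly. Their poses are not given: they have to be found in the camera images.
- stand: Grey cast checking stand, fixed. Origin on the bench below the stop rod's axis; +x to its column (away from the robot at yaw 0), +y to its left, z up. Base x -62..123, y -65..65 mm. Column 29 mm thick at x 88, 223 mm high. An arm and round head (radius 20 mm, screw boss in front to x -40) overhang the anvil from 114 to 166 mm above the bench.
- anvil_spot (a point): Point on the anvil straight below the rod's foot. The anvil is the flat steel plate on the base, top face 30 mm above the bench, x -45..45 and y -60..60 mm in the stand's frame. The strip has to go in under the head from the side; the stand's left (+y) is open, the lever is on its right.
- flat_bar: The packing strip: dark flat steel bar, 118 long (its x), 48 wide (its y), 8.5 mm thick, 0.2 to 0.33 kg. Origin: centre of its underside, z up. Both ends are alike. The gripped end may overhang the anvil's left edge: e.g. long side along the stand's y, centre 42 mm to the left (+y) of the rod's axis, gripped 29 mm from its middle.
- stop_rod: Vertical steel stop rod, 14 mm thick, foot 20 mm across, grooved knob on top 26 across, 24 high. Origin: centre of the foot's underside; starts 42 to 60 mm above the anvil. Slides only up and down, stays where left: 2.5 N pushes it down, 6.5 N pulls it up. Once the foot touches the strip, the force passes 10 N within a fraction of a mm. Over 10 N on the strip is pressing hard.
- knob_top (a point): Centre of the top face of the stop rod's knob, 160 mm above the foot's underside; flat, 23 mm across.
- clamp_lever (a joint): Angle of the dark steel clamp lever, rad; grows as it swings down and tightens. At 0 the arm points 1.2 above level to the stand's right (-y), at 1.2 it is level; starts at 0.1 to 0.35. Turning takes about 4.5 N at the ball until the clamp bites, anywhere in 0.5 to 1.2, differing each time; then the force rises steeply. Firm from 8 N while turning, best 10 to 11, forced over 13. Friction holds it.
- lever_hub (a point): The lever's pivot: on its axis (parallel to the stand's x), at the back of its hub, 140 mm above the bench, 40 mm in front (stand -x) of the rod's axis. The arm is 12 mm thick and 90 mm long from the pivot to the ball; it lies 9 mm (at the hub) to 16 mm (at the ball) in front of this point.
- lever_ball (a point): Centre of the black ball, 20 mm across, at the end of the clamp lever.
- caliper: Bystander, to be left alone: steel vernier caliper, 64 x 205 x 10 mm, lying to the right of the stand. Origin: centre of its underside.
- disc_stack_a: Bystander, to be left alone: round stack of pressed mesh discs, 102 mm across, 19 mm high, behind the stand. Origin: centre of its underside.
- bush_1: Bystander, to be left alone: turned steel ring, 34 mm across, 13 mm high, left of the stand. Origin: centre of its underside.
- bush_4: Bystander, to be left alone: turned steel ring, 28 mm across, 16 mm high, left of the stand. Origin: centre of its underside.
- hex_key: Bystander, to be left alone: black hexagon key, 31 x 93 x 6 mm, at the right front. Origin: centre of its underside.
- clamp_screw: The clamp screw inside the head, driven by the lever, out of sight. When tight, its pad presses on the rod and friction holds the rod. Origin: on the lever's axis, about 34 mm in front of the rod's axis.
Not all that is in view belongs to the job. Of the things that look like the flat_bar, the largest one is meant.

How it is judged:
By the outcome, as a careful person would: the job done as asked, in the order asked, and still so for the second after the job is handed in, with the robot touching nothing.
It also fails if it takes over 72 s, if anything falls off the work surface, if the arm or the gripper's body presses on something with over 40 N, if the wrist force passes 120 N, or if a joint passes its speed limit or range.

## Robot

A 7-joint arm with a two-finger parallel gripper is mounted at the origin on a cart in front of the work surface, level with it; the furniture and walls round the work are solid. World frame = base frame: x ahead of the robot, y to its left, z up, the work surface at z = 0. Lengths are in mm, angles in rad, forces in N, time in s.
With the tool pointing down it reaches from about 400 to 875 mm from the base axis. Payload 6.5 kg.
Tool frame: the origin (TCP) lies between the finger pads; the fingertips stand robot.tip_extent ahead of it and the grasp point (between the pads) lies 8 mm behind it (robot.tip_extent is the distance from the TCP to the fingertips, in mm); z points along the fingers, y is the direction in which the jaws open and shut (so a half turn about z gives the same grasp; the last joint's range is limited). The gripper opens to 88 mm and grips with 3 to 60 N. Pads are 18 mm wide; open, the fingers measure 123 mm over their backs; the gripper's body (75 mm by 187 mm) begins 45 mm behind the grasp point.
Start: joints at [-1.241, 0.536, -0.004, 1.538, 0.003, 1.067, -0.071], TCP at [250.6, 599.741, 226.816] pointing down, gripper open.
Joint ranges: [-2.7, 2.7], [-0.37, 2.16], [-1.27, 1.26], [0.24, 2.4], [-1.31, 4.45], [0.19, 1.91], [-2.76, 2.76]. Speed limits (rad/s): [2.39, 2.39, 3.14, 3.14, 3.14, 3.14, 3.14].

## Interface

Orientations are given as a unit quaternion [x, y, z, w].
In Python, from bench import robot gives the robot as it stands.
- The arm moves only by the tool play_rows, never from a script. Its argument "plan" is one flat list of numbers, 7 for each row, row after row: the shift along the tool's x, y, z in mm, then the turn, a rotation vector about the tool's x, y, z in degrees, then the finger opening in mm, from 0 to 88.1. A call has 1 to 10 rows; each row is the pose to reach, as a shift and turn from the pose commanded when the call began, along the tool's axes at that moment; what a row does not reach only later rows make up. A row lasts 1/12 s, in which the tool goes at most 41.7 mm and 7.16 degrees, less where a joint would pass 70% of its speed; a pose out of reach is approached as far as the arm can. A call with a gripper value outside its range is refused whole. The fingers move at their own pace and stop on an object; "grip_force" is the grip in N (left out, the last holds). Time passes only in rows, so rows that repeat a pose let the fingers close. It gives the time, the measured TCP pose, the force and the opening at its end, in the units of the state.
- robot.get_state(): the state, without advancing time (a new reading comes with each control period).
- robot.read_camera(name): name is "scene" or "top"; returns the picture (480x640x3 uint8, red, green, blue); there is no depth.
- robot.camera_model(name): a dict with "K" (3x3 intrinsics, pixels), "view" (4x4, takes a point from world to camera coordinates). Camera axes: x right, y down, z forward; pixel columns grow to the right and rows downward; lengths in mm; the calibration is good to about 2 mm. A picture is of the moment at which its call begins. camera_model takes no time and is no camera call.
- robot.sign_off(): hands the job in, once; it reports no verdict.
The state is a dict: "time": time; "qpos": joint angles; "joint_velocities": joint speeds; "tau": joint torques, N m; "position": TCP position; "orientation": TCP orientation; "ft_force": force on the tool from outside, world axes, zero at the start; "moment": the same for the moment, N m; "width": finger opening in mm.
Only numpy, scipy, OpenCV 4.12 (cv2) and the standard library are available. Lean on these libraries where they do the work, as an engineer would, in place of code of your own. Each camera call takes 0.05 s, during which the arm holds its last target.

## Working session

There is one attempt and no reset: what is moved stays moved. The work goes in short steps, Python scripts to look and compute and a tool call to move; the robot and the scene stay as the last step left them, time stands still between calls to the robot, and variables do not carry over. Pictures are saved under pics/ and viewed, and the job is handed in when it is done.

Besides the shell and the picture viewer there is one more tool, called after "Call:" by a JSON object that holds its "method" and its "body". play_rows: Moves the arm, as the interface text tells. Its arguments: {"type":"object","properties":{"plan":{"type":"array"},"grip_force":{"type":"number"}},"required":["plan"]}

```bash
ls; mkdir -p pics
python3 - <<'E'
from bench import robot
import cv2,numpy as np
s=robot.get_state(); print(s); print(robot.tip_extent)
for n in ("scene","top"):
    im=robot.read_camera(n); cv2.imwrite(f"pics/{n}0.png",im[:,:,::-1]); m=robot.camera_model(n); print(n,np.array(m["K"]).round(2).tolist(),np.array(m["view"]).round(4).tolist())
E
```

```text
pics
{'time': 0.0, 'qpos': array([-1.24119835,  0.53715862, -0.00445531,  1.53885461,  0.00258941,
        1.06727516, -0.07122392]), 'joint_velocities': array([ 1.15816579e-03, -4.07977733e-04, -5.41198701e-04, -4.42407374e-04,
       -1.27430973e-03, -3.67599024e-05,  7.34609464e-04]), 'tau': array([-3.70432031e-05, -5.70983434e+01,  9.90614891e-01, -2.51608354e+01,
       -5.62965183e-02,  1.78929203e-02,  1.53772153e-04]), 'position': array([250.36801666, 599.17216686, 225.9510285 ]), 'orientation': array([ 1.96581647e-01,  9.80487094e-01, -8.37326567e-04, -1.13594871e-04]), 'ft_force': array([-0.621713  , -0.79131928, -0.23218147]), 'moment': array([-0.03120473,  0.01413149, -0.00387955]), 'width': 87.95719635620098}
11.0
scene [[479.41, 0.0, 324.88], [0.0, 479.41, 232.75], [0.0, 0.0, 1.0]] [[0.7381, -0.6746, 0.0153, -447.0888], [-0.503, -0.5652, -0.6539, 403.8003], [0.4497, 0.4749, -0.7565, 812.3412], [0.0, 0.0, 0.0, 1.0]]
top [[442.2, 0.0, 321.56], [0.0, 442.2, 239.04], [0.0, 0.0, 1.0]] [[-0.0209, -0.9997, 0.0106, 5.6871], [-0.9957, 0.0199, -0.0909, 603.9782], [0.0906, -0.0125, -0.9958, 991.2065], [0.0, 0.0, 0.0, 1.0]]
```

View pics/scene0.png

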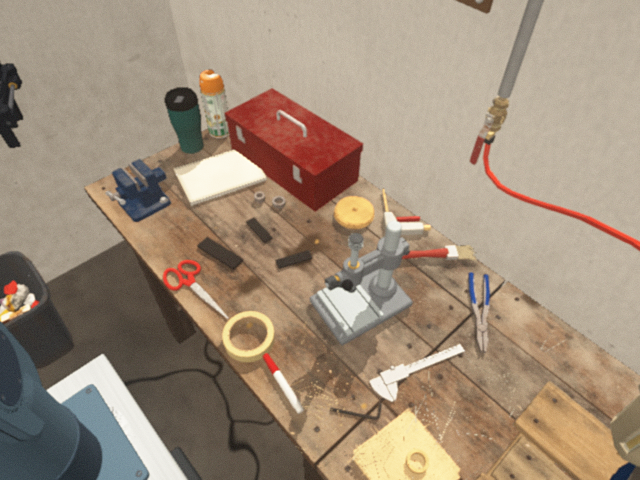

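View pics/top0.png

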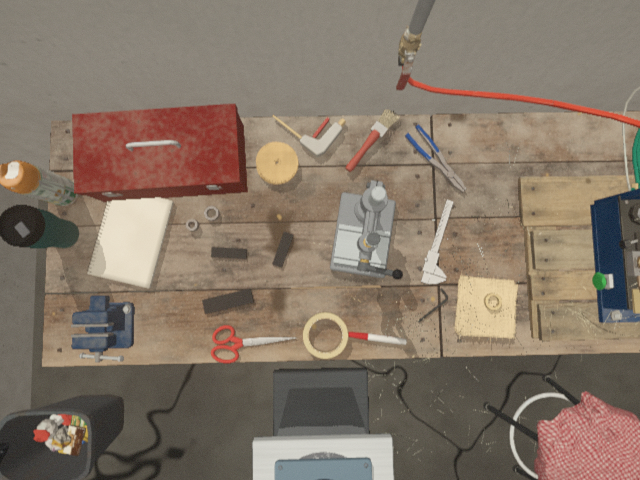

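The pictures show the grey stand at top (365,235) and scene (360,290), with its lever ball at top (397,273). The caliper is to its right at top (438,240).

Dark things that could be the flat_bar, by top pixel:
- A (229,301)
- B (229,253)
- C (284,249)

A looks largest, so I'll measure all three and check A in a close crop.

```bash
cat > h.py <<'E'
import numpy as np,cv2
from bench import robot
from scipy.spatial.transform import Rotation as R
def cam(n):
    m=robot.camera_model(n); return np.array(m["K"]),np.array(m["view"])
def proj(n,p):
    K,V=cam(n); c=V[:3,:3]@np.array(p,float)+V[:3,3]; q=K@c; return q[:2]/q[2]
def ray(n,uv):
    K,V=cam(n); d=np.linalg.inv(K)@np.array([uv[0],uv[1],1.]); Rm=V[:3,:3]
    return -Rm.T@V[:3,3], (Rm.T@d)/np.linalg.norm(d)
def plane(n,uv,z):
    o,d=ray(n,uv); return o+d*(z-o[2])/d[2]
def tri(uvs,uvt):
    (a,d),(b,e)=ray("scene",uvs),ray("top",uvt)
    A=np.stack([d,-e],1); t=np.linalg.lstsq(A,b-a,rcond=None)[0]
    p,q=a+d*t[0],b+e*t[1]; return (p+q)/2,np.linalg.norm(p-q)
def save(n,im,box=None,f=1):
    if box: im=im[box[1]:box[3],box[0]:box[2]]
    if f!=1: im=cv2.resize(im,None,fx=f,fy=f,interpolation=cv2.INTER_CUBIC)
    cv2.imwrite(n,im[:,:,::-1])
E
python3 - <<'E'
from h import *
t=cv2.imread("pics/top0.png")[:,:,::-1]; s=cv2.imread("pics/scene0.png")[:,:,::-1]
save("pics/bars.png",t,(180,220,320,330),5); save("pics/stand_t.png",t,(320,165,460,300),5); save("pics/stand_s.png",s,(295,185,425,345),4.5 if 0 else 3.7)
g=t.max(2).astype(np.uint8)
m=(g<75).astype(np.uint8); m[:, :190]=0;m[:,310:]=0;m[:235]=0;m[318:]=0
c,_=cv2.findContours(m,cv2.RETR_EXTERNAL,cv2.CHAIN_APPROX_NONE)
for k in c:
    if cv2.contourArea(k)>150:
        w=np.array([plane("top",p[0],8)[:2] for p in k],np.float32); r=cv2.minAreaRect(w); print(cv2.contourArea(k),cv2.minAreaRect(k)[0],r, cv2.boxPoints(r).round(0).tolist())
E
```

```text
(no output)
```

View pics/bars.png

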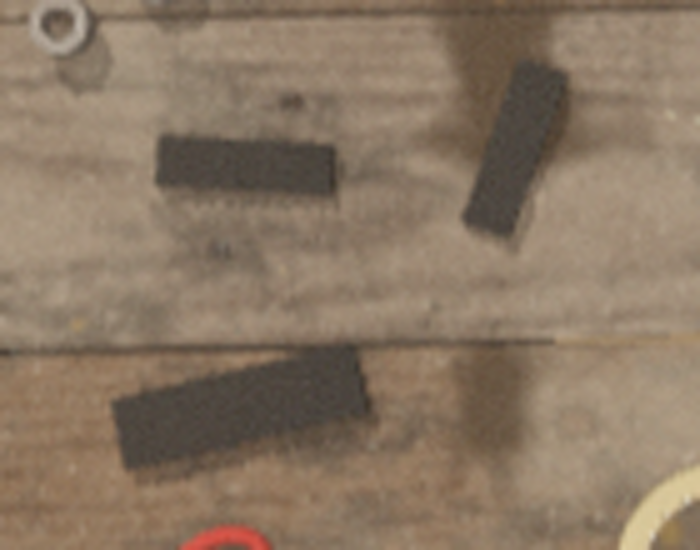

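View pics/stand_t.png

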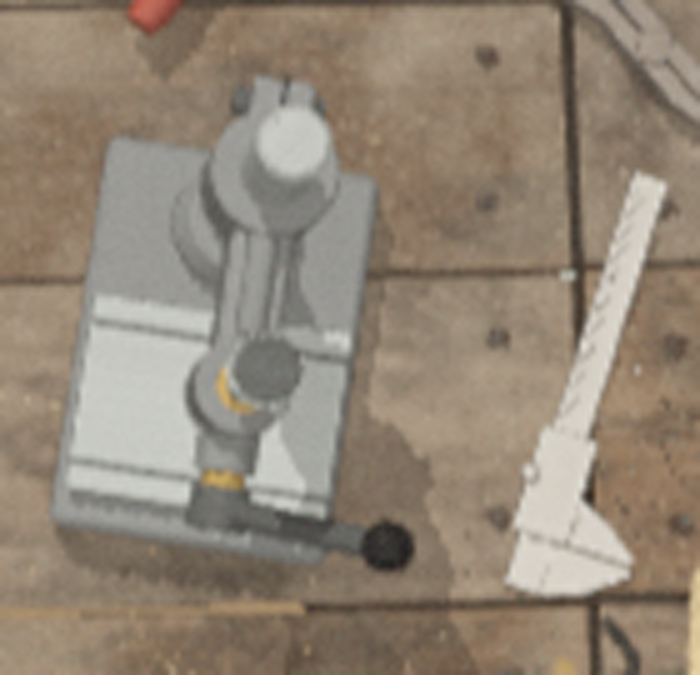

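View pics/stand_s.png

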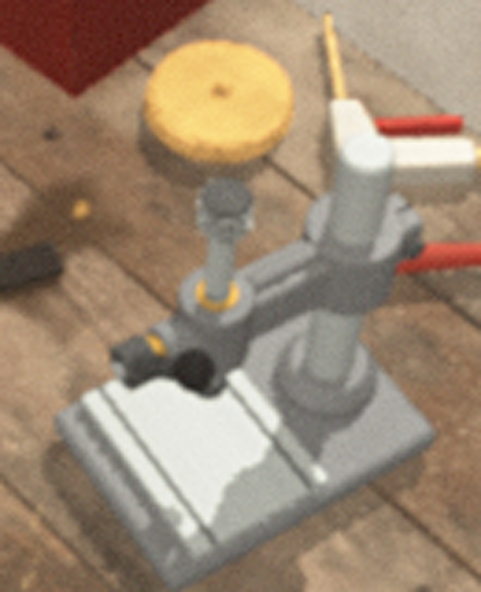

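The crop confirms that A, at top (229,301), is clearly longer and wider than B and C. Next I'll measure its pose, then the stand, knob and ball.

Run:
```python
from h import *
t=cv2.imread("pics/top0.png")[:,:,::-1]; s=cv2.imread("pics/scene0.png")[:,:,::-1]
g=cv2.GaussianBlur(t,(3,3),0).max(2)
print(g[301,229],g[310,260])
m=(g<92).astype(np.uint8); m[:, :190]=0;m[:,300:]=0;m[:232]=0;m[318:]=0
m=cv2.morphologyEx(m,cv2.MORPH_OPEN,np.ones((3,3),np.uint8))
c,_=cv2.findContours(m,cv2.RETR_EXTERNAL,cv2.CHAIN_APPROX_NONE)
for k in c:
    if cv2.contourArea(k)>150:
        w=np.array([plane("top",p[0],8.5)[:2] for p in k],np.float32); r=cv2.minAreaRect(w); print(cv2.contourArea(k),cv2.minAreaRect(k)[0],r, cv2.boxPoints(r).round(0).tolist())
# manual corners of bar A from the crop, (180+x/5-.4.., 220+y/5)
f=lambda x,y,o,k:(o[0]+(x+.5)/k-.5,o[1]+(y+.5)/k-.5)
cs=[plane("top",f(x,y,(180,220),5),8.5)[:2] for x,y in [(112,402),(355,348),(371,405),(127,470)]]
print(np.round(cs,1).tolist(), [np.linalg.norm(cs[i]-cs[(i+1)%4]).round(1) for i in range(4)],np.mean(cs,0))
# stand base corners in top
o=(320,165)
print("base corners (z20)", [plane("top",f(x,y,o,5),20)[:2].round(1).tolist() for x,y in [(110,140),(378,180),(325,563),(53,520)]])
ktop=f(267,369,o,5)
k,e=tri(f(227,198,(295,185),3.7),ktop); print("knob",k,e)
b,e=tri(f(197,371,(295,185),3.7),f(387,546,o,5)); print("ball",b,e)
```

```text
75 130
658.5 (228.05885314941406, 300.73529052734375) ((466.86468505859375, 212.2189483642578), (38.040184020996094, 114.96468353271484), 12.753730773925781) [[436.0, 264.0], [461.0, 152.0], [498.0, 160.0], [473.0, 272.0]]
288.5 (229.46905517578125, 252.46463012695312) ((578.5352172851562, 208.78294372558594), (82.570068359375, 22.83808135986328), 85.01121520996094) [[564.0, 169.0], [586.0, 167.0], [594.0, 249.0], [571.0, 251.0]]
329.0 (283.3551940917969, 249.30543518066406) ((583.5186767578125, 82.89807891845703), (30.139299392700195, 80.4815444946289), 69.6773452758789) [[541.0, 83.0], [616.0, 55.0], [626.0, 83.0], [551.0, 111.0]]
[[469.8, 272.3], [492.2, 160.0], [465.8, 152.8], [438.5, 265.3]] [np.float64(114.5), np.float64(27.3), np.float64(115.7), np.float64(32.0)] [466.59504672 212.62530416]
base corners (z20) [[713.0, -56.0], [691.6, -181.2], [513.4, -150.3], [535.8, -25.3]]
knob [584.57373641 -98.45683345 238.23171101] 1.247704320796304
ball [ 519.84711916 -145.97827514  207.19968629] 2.2361342213930695
```

A's length of 115 mm fits the given 118 mm, but its width measures about 30 mm against 48. I'll check this in the scene view before choosing.

Run:
```python
from h import *
s=cv2.imread("pics/scene0.png")[:,:,::-1];t=cv2.imread("pics/top0.png")[:,:,::-1]
save("pics/bars_s.png",s,(185,205,325,285),5.5)
save("pics/left_t.png",t,(40,100,440,370),2)
```

```text
(no output)
```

View pics/bars_s.png

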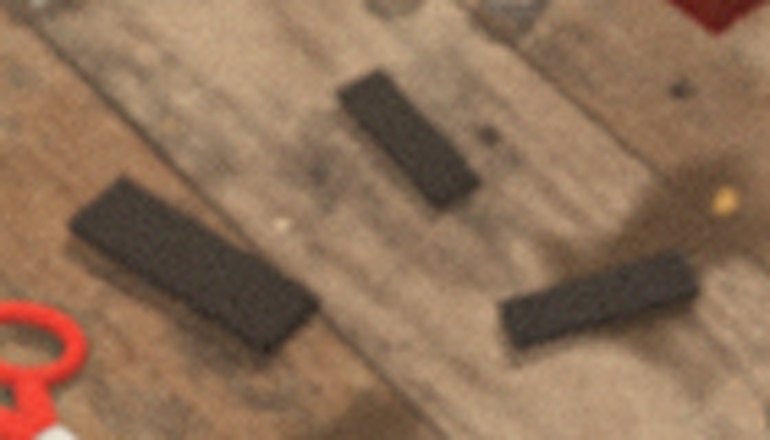

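View pics/left_t.png

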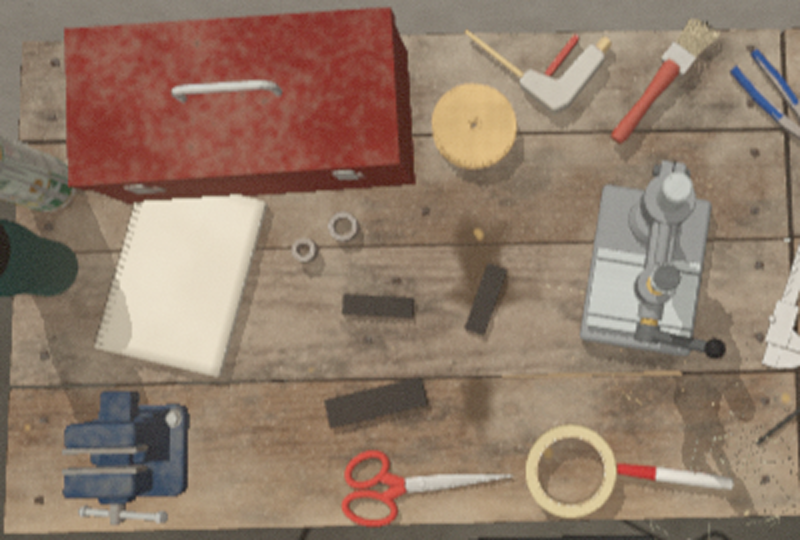

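Run:
```python
from h import *
f=lambda x,y,o,k:(o[0]+(x+.5)/k-.5,o[1]+(y+.5)/k-.5)
for nm,C in dict(A=[(122,178),(70,222),(268,345),(320,303)],B=[(382,68),(340,95),(440,205),(480,182)],C=[(502,302),(520,345),(697,290),(680,250)]).items():
  cs=[plane("scene",f(x,y,(185,205),5.5),8.5)[:2] for x,y in C]
  print(nm,np.round(cs,1).tolist(), [np.linalg.norm(cs[i]-cs[(i+1)%4]).round(1) for i in range(4)],np.mean(cs,0))
```

```text
A [[469.4, 269.1], [439.2, 263.0], [464.0, 152.9], [492.9, 156.4]] [np.float64(30.9), np.float64(112.8), np.float64(29.1), np.float64(115.1)] [466.37008609 210.36185216]
B [[592.7, 246.5], [568.8, 245.7], [562.9, 165.4], [583.8, 164.2]] [np.float64(23.9), np.float64(80.6), np.float64(21.0), np.float64(82.8)] [577.07220909 205.42974818]
C [[549.9, 106.3], [541.4, 83.8], [614.9, 56.8], [623.8, 77.8]] [np.float64(24.0), np.float64(78.4), np.float64(22.8), np.float64(79.3)] [582.49303038  81.16336954]
```

A is still by far the largest. It measures 115 x 31 mm in both views, against 82 x 24 for B and 79 x 23 for C, so I take A; only the stated 48 mm width disagrees. The stand fit agrees with itself: knob (584.6,-98.5,238), base centre giving an origin of (583.4,-98), ball radius 89 mm from the hub, θ≈0.34. Next is the finger clearance to the scissors near the grasp.

```bash
cat >> h.py <<'E'
def move(pos,jaw_deg):
    """shift (tool mm) and rotvec (tool deg) from measured pose to pos with tool down, jaw (tool y) at jaw_deg mod 180"""
    s=robot.get_state(); R0=R.from_quat(s["orientation"]); best=None
    for a in (jaw_deg,jaw_deg+180):
        a=np.radians(a); y=np.array([np.cos(a),np.sin(a),0]); z=np.array([0,0,-1.]); x=np.cross(y,z)
        Rt=R.from_matrix(np.stack([x,y,z],1)); rv=(R0.inv()*Rt).as_rotvec(degrees=True)
        if best is None or np.linalg.norm(rv)<np.linalg.norm(best): best=rv
    sh=R0.inv().apply(np.array(pos)-s["position"])
    print("t",round(s["time"],2),"pos",s["position"].round(2),"F",s["ft_force"].round(2),"w",round(s["width"],1),"| shift",sh.round(2),"rot",best.round(2)); return sh,best
SO=np.array([583.9,-98.2,0]); SY=np.radians(-9.9)
def S(x,y,z):
    c,s=np.cos(SY),np.sin(SY); return SO+np.array([c*x-s*y,s*x+c*y,z])
E
python3 - <<'E'
from h import *
t=cv2.imread("pics/top0.png")[:,:,::-1].astype(int)
m=((t[:,:,0]>150)&(t[:,:,1]<100)); m[:310]=0; m[:,:200]=0; m[:,260:]=0
ys,xs=np.where(m); 
P=np.array([plane("top",p,5)[:2] for p in zip(xs,ys)]); print(P.min(0),P.max(0)); c=np.array([466.5,211.5]); a=np.radians(12.9)
L=np.array([-np.sin(a),np.cos(a)]); J=np.array([np.cos(a),np.sin(a)])
d=(P-c); l=d@L; j=d@J
for lo in range(-60,60,10):
    k=(l>lo)&(l<lo+10)
    if k.any(): print(lo,j[k].max().round(1))
print("grasp",c+29*L)
move([*(c+29*L),120],12.9)
print(proj("top",S(0,0,238)),proj("top",S(0,0,238)))
E
```

```text
[327.23019458 181.11846924] [411.35982702 252.20638365]
-10 -88.0
0 -57.5
10 -52.5
20 -50.8
30 -51.9
40 -55.7
50 -62.9
grasp [460.02574664 239.76807463]
t 0.1 pos [250.4  599.23 226.04] F [ 0.55 -0.61  0.15] w 88.0 | shift [-331.98 -250.71  106.47] rot [-8.000e-02  5.000e-02  5.443e+01]
[373.06526297 238.51122547] [373.06526297 238.51122547]
```

Scissors clear the fingers by about 11 mm with the jaws at 46 mm. Moving to above the bar.

Call:
{"method": "play_rows", "body": {"plan": [-35,-26,0,0,0,5.5,46,-70,-52,0,0,0,11,46,-105,-78,0,0,0,17,46,-140,-105,0,0,0,23,46,-175,-131,5,0,0,29,46,-208,-157,15,0,0,35,46,-242,-183,30,0,0,41,46,-277,-209,50,0,0,47,46,-307,-231,80,0,0,52,46,-332,-251,106,0,0,54.4,46]}}

```text
time: 0.93
position: [450.9, 257.1, 136.8]
orientation: [0.625, 0.781, 0.001, 0.0]
ft_force: [0.8, 1.0, -0.8]
width: 46.0
```

Call:
{"method": "play_rows", "body": {"plan": [0,0,20,0,0,0,46,0,0,20,0,0,0,46]}}

```text
time: 1.1
position: [448.1, 255.1, 113.6]
orientation: [0.625, 0.781, -0.003, -0.0]
ft_force: [-2.2, -0.1, -0.4]
width: 46.0
```

Run:
```python
from h import *
im=robot.read_camera("top"); save("pics/t1.png",im,(180,220,340,340),5)
im=robot.read_camera("scene"); save("pics/s1.png",im,(120,150,320,300),4)
move([460,239.8,12.5],12.9)
```

```text
t 1.2 pos [448.91 259.22 116.78] F [ 0.19 -0.2  -0.14] w 46.1 | shift [-21.4    6.62 104.27] rot [-0.09  0.01  0.07]
```

View pics/t1.png

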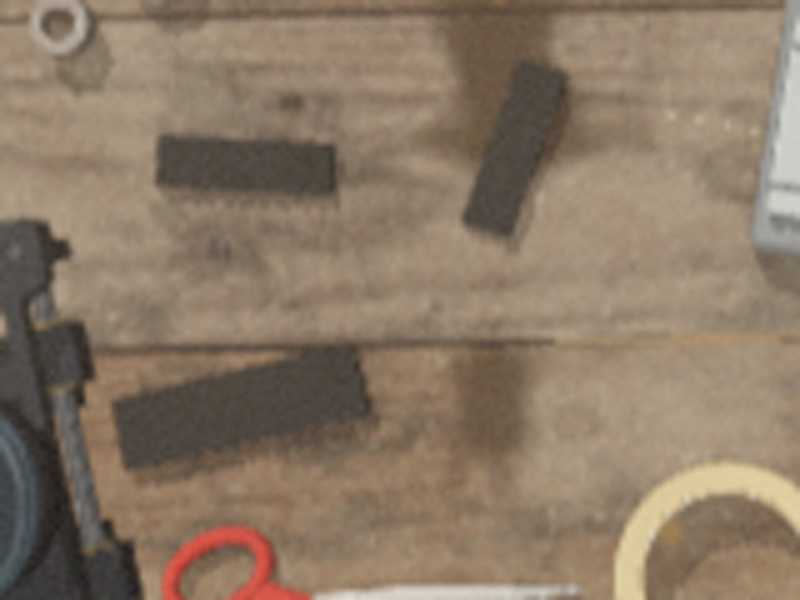

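View pics/s1.png

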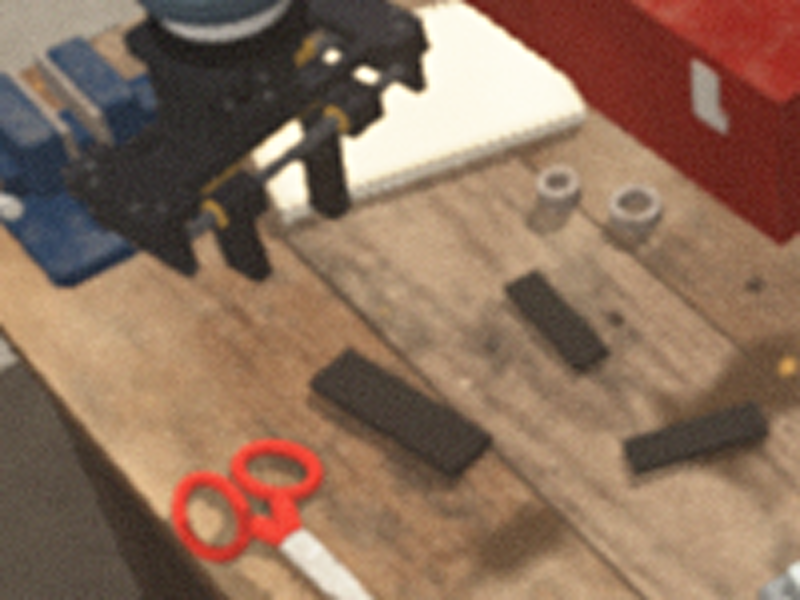

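Run:
```python
from h import *
s=robot.get_state();p=s["position"];Rt=R.from_quat(s["orientation"])
for y in (-23,23):
    q=p+Rt.apply([0,y,11]); print(q.round(1),((proj("scene",q)-[120,150])*4).round(0),((proj("top",q)-[180,220])*5).round(0))
```

```text
[426.5 254.  105.8] [265. 288.] [ 93. 515.]
[471.3 264.4 105.7] [325. 238.] [ 69. 407.]
```

Call:
{"method": "play_rows", "body": {"plan": [-8,2,25,0,0,0,46,-15,4,45,0,0,0,46,-21,6,58,0,0,0,46,-21.5,6.6,62,0,0,0,46,-21.5,6.6,62,0,0,0,46,-21.5,6.6,62,0,0,0,46]}}

```text
time: 1.7
position: [461.2, 241.0, 56.2]
orientation: [0.622, 0.783, 0.001, -0.0]
ft_force: [-0.6, -0.1, 0.6]
width: 46.0
```

Run:
```python
from h import *
s=robot.get_state();p=s["position"];Rt=R.from_quat(s["orientation"]);print(s["joint_velocities"].round(4))
im=robot.read_camera("scene"); save("pics/s2.png",im,(140,170,290,282),5)
im=robot.read_camera("top"); save("pics/t2.png",im,(180,220,320,330),5)
for y in (-23,23):
    q=p+Rt.apply([0,y,11]); print(q.round(1),((proj("scene",q)-[140,170])*5).round(0),((proj("top",q)-[180,220])*5).round(0))
move([460,239.8,12.5],12.9)
```

```text
[-0.0023 -0.0093  0.0036  0.     -0.0003 -0.0032  0.0018]
[438.8 235.9  45.2] [304. 358.] [171. 472.]
[483.6 246.2  45.2] [374. 296.] [147. 371.]
t 1.8 pos [461.34 240.81  56.29] F [ 0.13 -1.19  0.43] w 46.0 | shift [-0.74 -1.63 43.78] rot [ 0.12 -0.07  0.11]
```

View pics/s2.png

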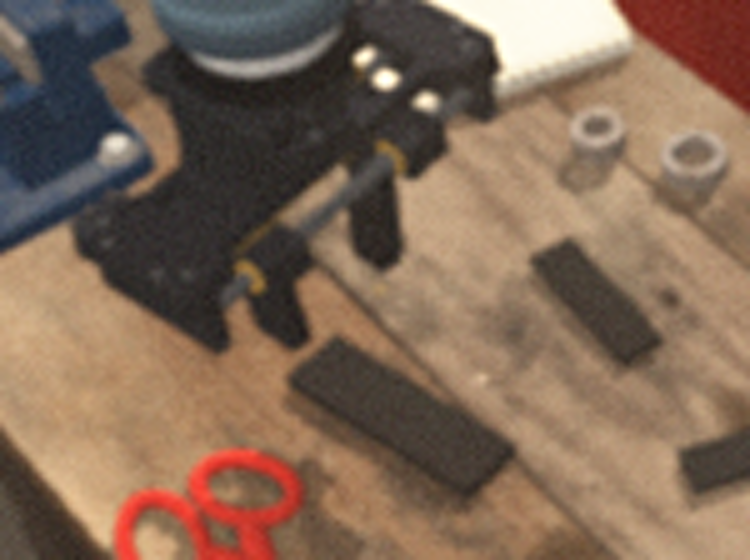

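View pics/t2.png

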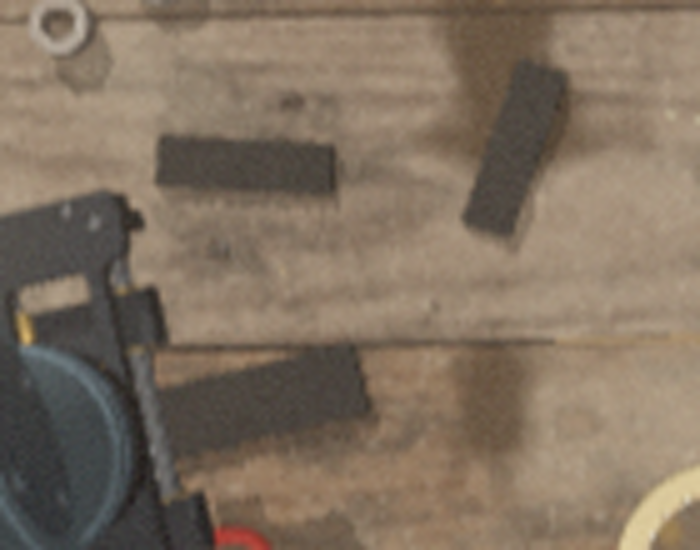

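The scene view shows the open jaws straddling the strip's left end, with the tips near crop (300,340) and (380,265). They appear about 10 mm higher than the tip extent predicts, so I'll lower in steps and watch the force.

Call:
{"method": "play_rows", "body": {"plan": [-0.3,-0.8,10,0,0,0,46,-0.7,-1.6,20,0,0,0,46,-0.7,-1.6,30,0,0,0,46,-0.7,-1.6,36,0,0,0,46,-0.7,-1.6,40,0,0,0,46,-0.7,-1.6,42,0,0,0,46,-0.7,-1.6,42,0,0,0,46]}}

```text
time: 2.38
position: [459.2, 238.0, 12.4]
orientation: [0.623, 0.782, -0.0, -0.0]
ft_force: [1.1, -1.1, 0.4]
width: 46.0
```

Run:
```python
from h import *
s=robot.get_state();p=s["position"];Rt=R.from_quat(s["orientation"])
im=robot.read_camera("scene"); save("pics/s3.png",im,(160,190,270,280),7)
for y in (-23,23):
  for z in (11,0):
    q=p+Rt.apply([0,y,z]); print(q.round(1),((proj("scene",q)-[160,190])*7).round(0))
move([460,239.8,12.5],12.9)
```

```text
[436.8 232.9   1.4] [309. 454.]
[436.8 232.9  12.4] [303. 433.]
[481.6 243.1   1.4] [404. 367.]
[481.6 243.1  12.4] [399. 347.]
t 2.43 pos [459.44 238.15  12.77] F [0.19 0.27 0.3 ] w 46.0 | shift [1.49 0.92 0.27] rot [-0.02  0.01  0.02]
```

View pics/s3.png

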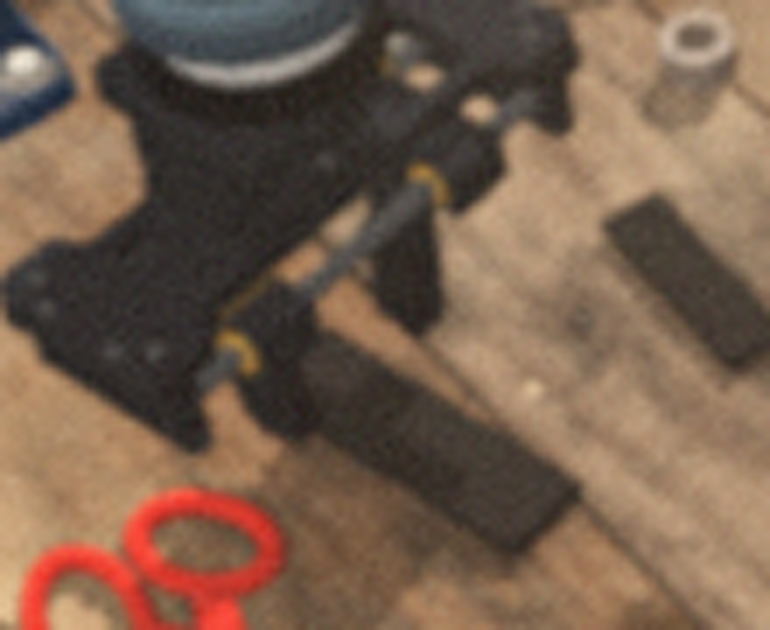

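Call:
{"method": "play_rows", "body": {"plan": [0,0.5,0,0,0,0,26,0,0.5,0,0,0,0,26,0,0.5,0,0,0,0,26,0,0.5,0,0,0,0,26], "grip_force": 20}}

```text
time: 2.77
position: [460.1, 238.5, 13.2]
orientation: [0.623, 0.782, 0.0, 0.0]
ft_force: [-0.8, 0.2, 0.3]
width: 25.9
```

The jaws closed to 25.9 mm without meeting the strip, so they passed above it, as the picture suggested. I'll reopen them and go lower in small steps, watching for contact.

Call:
{"method": "play_rows", "body": {"plan": [0,0,0,0,0,0,46,0,0,0,0,0,0,46,0,0,0,0,0,0,46,0,0,1,0,0,0,46,0,0,2,0,0,0,46,0,0,3,0,0,0,46,0,0,3,0,0,0,46]}}

```text
time: 3.35
position: [459.8, 238.3, 9.7]
orientation: [0.623, 0.782, -0.0, -0.0]
ft_force: [0.3, 0.2, 0.0]
width: 46.2
```

Call:
{"method": "play_rows", "body": {"plan": [0,0,1,0,0,0,46,0,0,2,0,0,0,46,0,0,3,0,0,0,46,0,0,3,0,0,0,46]}}

```text
time: 3.68
position: [459.8, 238.3, 6.8]
orientation: [0.623, 0.782, -0.0, -0.0]
ft_force: [-0.6, 0.2, 0.3]
width: 45.9
```

Run:
```python
from h import *
s=robot.get_state();p=s["position"];Rt=R.from_quat(s["orientation"])
im=robot.read_camera("scene"); save("pics/s4.png",im,(160,190,270,280),7)
im=robot.read_camera("top"); save("pics/t4.png",im,(180,220,320,330),5)
for y in (-23,23):
  for z in (11,0):
    q=p+Rt.apply([0,y,z]); print(q.round(1),((proj("scene",q)-[160,190])*7).round(0))
move([460,239.8,12.5],12.9)
```

```text
[437.4 233.1  -4.2] [313. 463.]
[437.4 233.1   6.8] [307. 443.]
[482.2 243.4  -4.2] [407. 377.]
[482.2 243.4   6.8] [403. 356.]
t 3.78 pos [459.91 238.34   6.92] F [ 0.4  -0.24  0.33] w 45.8 | shift [ 1.4   0.41 -5.58] rot [-0.    0.    0.02]
```

View pics/s4.png

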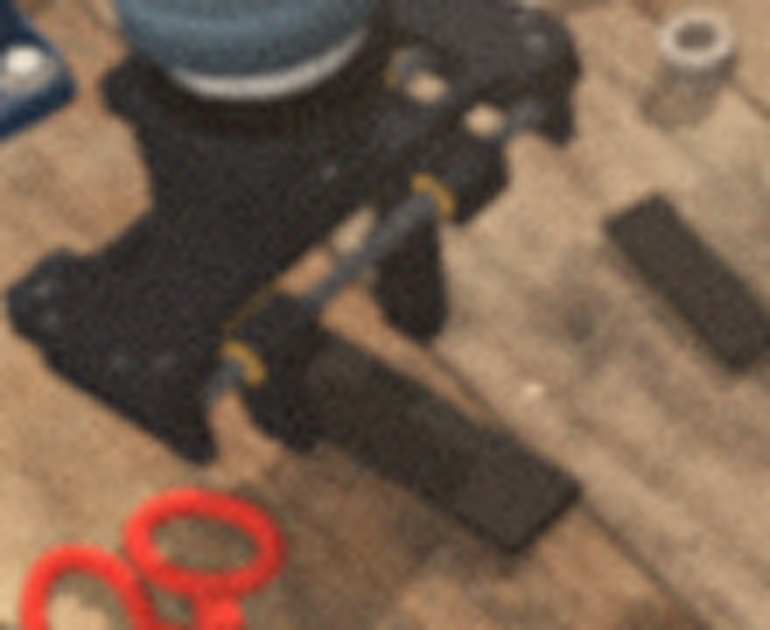

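View pics/t4.png

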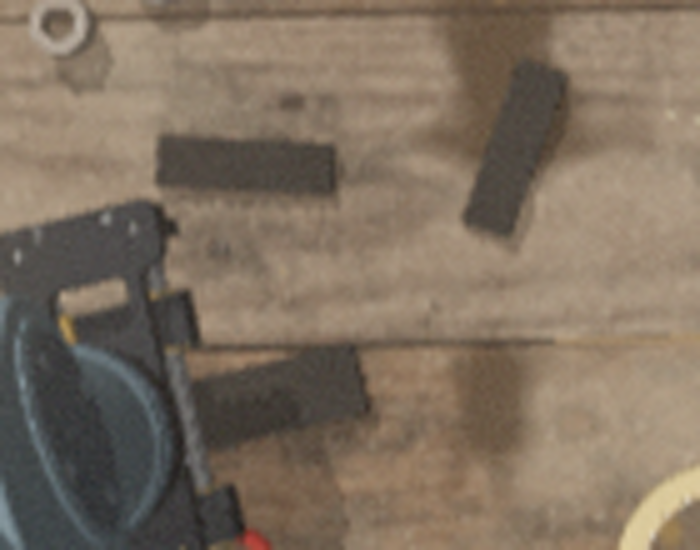

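Call:
{"method": "play_rows", "body": {"plan": [0,0,1,0,0,0,46,0,0,2,0,0,0,46,0,0,2.5,0,0,0,46,0,0,2.5,0,0,0,46]}}

```text
time: 4.12
position: [459.8, 238.3, 4.3]
orientation: [0.623, 0.782, -0.0, -0.0]
ft_force: [-0.4, -0.0, 0.8]
width: 46.0
```

Call:
{"method": "play_rows", "body": {"plan": [0,0,0.5,0,0,0,40,0,0,1,0,0,0,35,0,0,1,0,0,0,30,0,0,1,0,0,0,26,0,0,1,0,0,0,26,0,0,1,0,0,0,26], "grip_force": 20}}

```text
time: 4.62
position: [460.0, 238.4, 3.5]
orientation: [0.623, 0.782, 0.0, 0.0]
ft_force: [0.5, 0.5, -0.9]
width: 25.9
```

Run:
```python
from h import *
im=robot.read_camera("scene"); save("pics/s5.png",im,(160,190,270,280),7)
im=robot.read_camera("top"); save("pics/t5.png",im,(180,220,320,330),5)
print(robot.get_state())
```

```text
{'time': 4.7167, 'qpos': array([-0.7055392 ,  0.6852781 ,  0.17951542,  2.00784502, -0.2525437 ,
        0.46923677, -0.11410373]), 'joint_velocities': array([ 0.00156706, -0.00047458,  0.00037468, -0.00087671, -0.00031338,
        0.00058742,  0.00055161]), 'tau': array([ 3.42774874e-04, -5.13515282e+01,  4.23154727e+00, -1.26030913e+01,
       -2.91356893e-02,  7.01868659e-03, -3.19972162e-05]), 'position': array([459.93557632, 238.38252508,   3.48401364]), 'orientation': array([6.23008459e-01, 7.82215098e-01, 1.40792901e-05, 1.14364957e-05]), 'ft_force': array([-0.00825375, -0.40152002, -0.55185479]), 'moment': array([ 0.00198985,  0.07750536, -0.01222967]), 'width': 26.20712987875899}
```

View pics/s5.png

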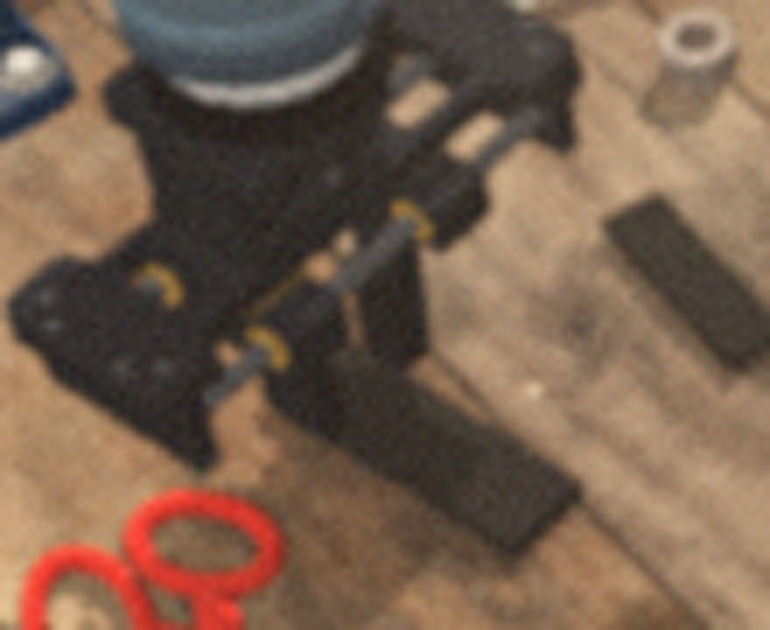

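View pics/t5.png

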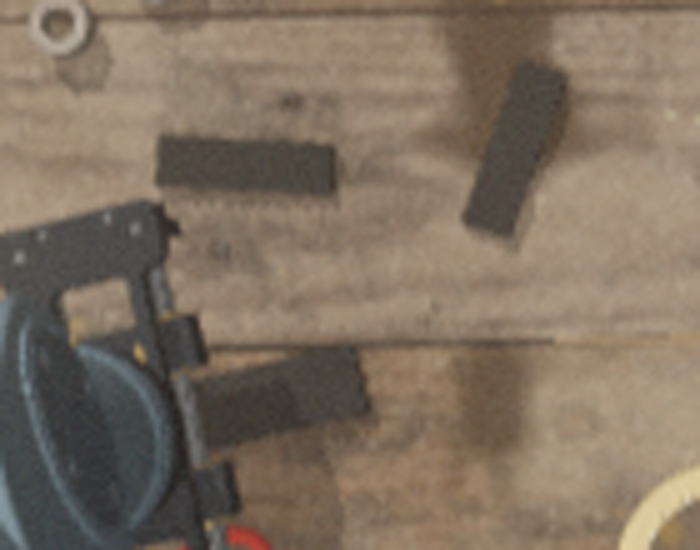

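Call:
{"method": "play_rows", "body": {"plan": [0,0,0,0,0,0,18,0,0,0,0,0,0,18,0,0,0,0,0,0,18], "grip_force": 10}}

```text
time: 4.97
position: [460.0, 238.4, 3.5]
orientation: [0.623, 0.782, 0.0, 0.0]
ft_force: [0.3, 0.3, 0.0]
width: 17.9
```

The fingers are still above the strip, so they end higher than the stated tip extent says. I'll reopen and go down until the bench is felt, to find the true tip length.

Call:
{"method": "play_rows", "body": {"plan": [0,0,0,0,0,0,46,0,0,0,0,0,0,46,0,0,0,0,0,0,46,0,0,0.8,0,0,0,46,0,0,1.6,0,0,0,46,0,0,2.4,0,0,0,46,0,0,2.4,0,0,0,46]}}

```text
time: 5.55
position: [459.8, 238.3, 0.9]
orientation: [0.623, 0.782, -0.0, -0.0]
ft_force: [-0.2, 0.1, 0.3]
width: 45.7
```

Call:
{"method": "play_rows", "body": {"plan": [0,0,0.8,0,0,0,46,0,0,1.6,0,0,0,46,0,0,2.4,0,0,0,46,0,0,2.4,0,0,0,46]}}

```text
time: 5.88
position: [459.8, 238.3, -1.5]
orientation: [0.623, 0.782, -0.0, -0.0]
ft_force: [-0.1, -0.6, 0.1]
width: 46.2
```

Call:
{"method": "play_rows", "body": {"plan": [0,0,0.8,0,0,0,46,0,0,1.6,0,0,0,46,0,0,2.4,0,0,0,46,0,0,2.4,0,0,0,46]}}

```text
time: 6.22
position: [459.8, 238.3, -3.9]
orientation: [0.623, 0.782, -0.0, -0.0]
ft_force: [-0.5, 0.1, 0.2]
width: 45.8
```

Call:
{"method": "play_rows", "body": {"plan": [0,0,0,0,0,0,34,0,0,0,0,0,0,24,0,0,0,0,0,0,24,0,0,0,0,0,0,24], "grip_force": 10}}

```text
time: 6.55
position: [460.0, 238.4, -3.7]
orientation: [0.623, 0.782, 0.0, 0.0]
ft_force: [0.4, 0.2, 0.2]
width: 32.5
```

Run:
```python
from h import *
im=robot.read_camera("scene"); save("pics/s6.png",im,(160,190,270,280),7)
s=robot.get_state();p=s["position"];Rt=R.from_quat(s["orientation"])
print(s["width"])
for y in (-s["width"]/2,s["width"]/2):
  for z in (11,0,-10):
    q=p+Rt.apply([0,y,z]); print(q.round(1),((proj("scene",q)-[160,190])*7).round(0))
```

```text
32.912537737811995
[444.  234.7 -14.7] [332. 469.]
[444.  234.7  -3.7] [326. 449.]
[444.  234.7   6.3] [321. 430.]
[476.1 242.  -14.7] [399. 407.]
[476.1 242.   -3.7] [394. 387.]
[476.1 242.    6.3] [390. 368.]
```

View pics/s6.png

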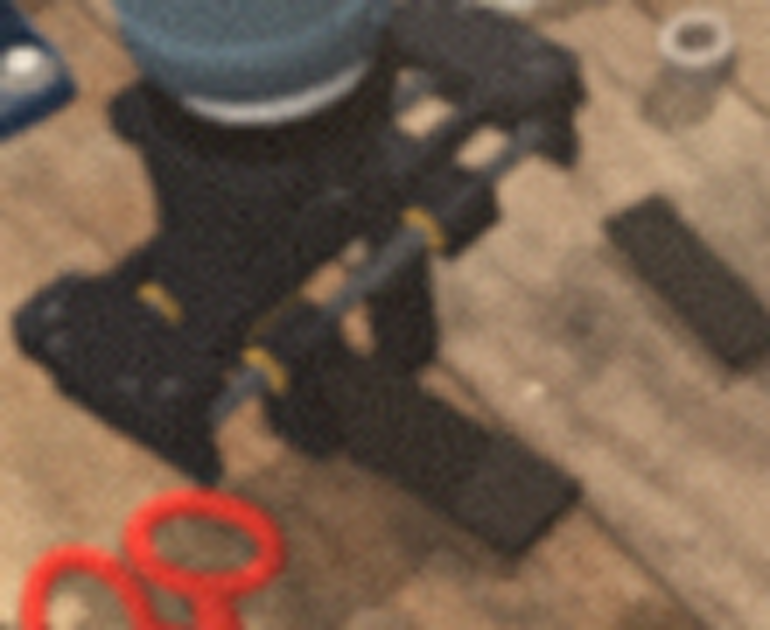

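Contact now: the jaws stop at 32.5 mm, which agrees with the imaged width. The true tips lie about 5–12 mm behind the reported TCP. I'll reopen and go deeper until the bench is felt.

Call:
{"method": "play_rows", "body": {"plan": [0,0,0,0,0,0,46,0,0,0,0,0,0,46,0,0,0.5,0,0,0,46,0,0,1,0,0,0,46,0,0,1.5,0,0,0,46,0,0,2,0,0,0,46,0,0,2,0,0,0,46]}}

```text
time: 7.18
position: [459.9, 238.3, -5.8]
orientation: [0.623, 0.782, -0.0, -0.0]
ft_force: [-0.2, 0.7, 0.2]
width: 45.8
```

Call:
{"method": "play_rows", "body": {"plan": [0,0,0.5,0,0,0,46,0,0,1,0,0,0,46,0,0,1.5,0,0,0,46,0,0,1.5,0,0,0,46]}}

```text
time: 7.52
position: [459.9, 238.3, -7.3]
orientation: [0.623, 0.782, -0.0, -0.0]
ft_force: [-0.2, 0.4, -0.0]
width: 46.0
```

Call:
{"method": "play_rows", "body": {"plan": [0,0,0.5,0,0,0,46,0,0,1,0,0,0,46,0,0,1.5,0,0,0,46,0,0,1.5,0,0,0,46]}}

```text
time: 7.85
position: [459.9, 238.3, -8.8]
orientation: [0.623, 0.782, -0.0, -0.0]
ft_force: [-0.5, -0.6, -0.0]
width: 45.7
```

Call:
{"method": "play_rows", "body": {"plan": [0,0,0.5,0,0,0,46,0,0,1,0,0,0,46,0,0,1,0,0,0,46]}}

```text
time: 8.1
position: [459.9, 238.3, -9.8]
orientation: [0.623, 0.782, -0.0, -0.0]
ft_force: [0.5, 0.1, 0.5]
width: 46.0
```

Call:
{"method": "play_rows", "body": {"plan": [0,0,0.5,0,0,0,46,0,0,1,0,0,0,46,0,0,1,0,0,0,46]}}

```text
time: 8.35
position: [459.9, 238.3, -10.8]
orientation: [0.623, 0.782, -0.0, -0.0]
ft_force: [0.2, -0.8, -0.6]
width: 45.8
```

The tips are now within about 1.5 mm of the bench with no contact force. Gripping here.

Call:
{"method": "play_rows", "body": {"plan": [0,0,0,0,0,0,36,0,0,0,0,0,0,28,0,0,0,0,0,0,24,0,0,0,0,0,0,24,0,0,0,0,0,0,24,0,0,0,0,0,0,24], "grip_force": 50}}

```text
time: 8.85
position: [460.0, 238.4, -10.7]
orientation: [0.623, 0.782, 0.0, 0.0]
ft_force: [-0.3, -0.6, 0.5]
width: 33.5
```

Call:
{"method": "play_rows", "body": {"plan": [0,0,-3,0,0,0,24,0,0,-8,0,0,0,24,0,0,-16,0,0,0,24,0,0,-26,0,0,0,24,0,0,-38,0,0,0,24,0,0,-50,0,0,0,24,0,0,-58,0,0,0,24,0,0,-60,0,0,0,24]}}

```text
time: 9.52
position: [461.0, 239.0, 51.4]
orientation: [0.623, 0.782, 0.001, 0.001]
ft_force: [0.6, 0.4, -1.2]
width: 32.8
```

Run:
```python
from h import *
im=robot.read_camera("scene"); save("pics/s7.png",im,(150,160,280,270),6)
im=robot.read_camera("top"); save("pics/t7.png",im,(180,220,320,330),5)
move(S(0,180,60),-9.9)
```

```text
t 9.62 pos [460.33 238.69  50.06] F [ 0.95  0.24 -2.43] w 33.4 | shift [-190.09  114.92   -9.89] rot [ 0.07 -0.05 22.83]
```

View pics/s7.png

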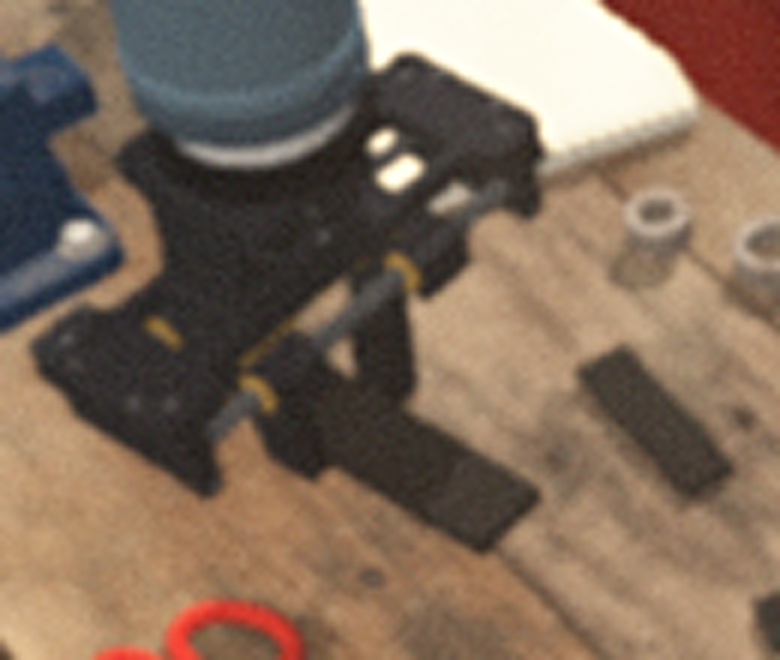

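View pics/t7.png

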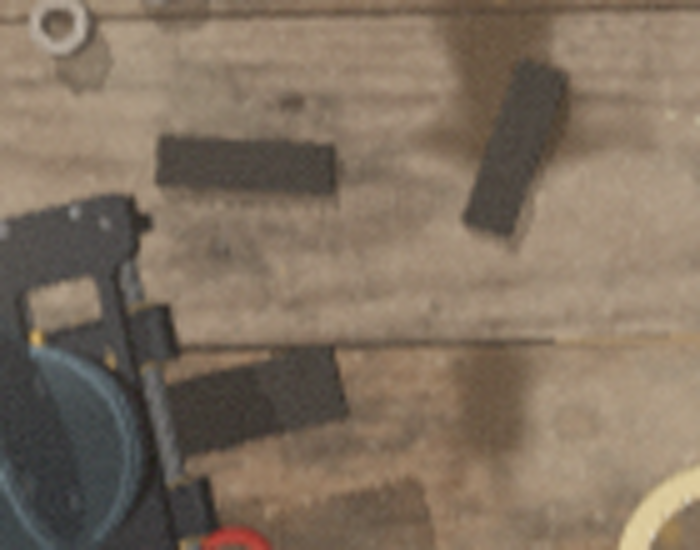

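Run:
```python
from h import *
f=lambda x,y,o,k:(o[0]+(x+.5)/k-.5,o[1]+(y+.5)/k-.5)
r,e1=tri(f(538,490,(150,160),6),f(333,347,(180,220),5)); q,e2=tri(f(487,543,(150,160),6),f(348,408,(180,220),5))
print(r,e1,q,e2)
s=robot.get_state(); Rt=R.from_quat(s["orientation"])
m=(r+q)/2; print("free end mid in tool", Rt.inv().apply(m-s["position"]))
print("bush",[plane("top",uv,13)[:2].round(0).tolist() for uv in [(211,213),(192,225)]])
```

```text
[494.30040339 160.23081249  70.11480633] 0.7088249558824384 [467.39598794 154.56492094  66.58532874] 0.14902036844690683
free end mid in tool [-83.8091996    1.84134186 -18.33294509]
bush [[672.0, 251.0], [644.0, 295.0]]
```

Grip confirmed: the strip is off the bench and level, its weight reads about 2.4 N, and the shadow has separated. The strip's top sits about 19 mm behind the reported TCP, so on the anvil the TCP should be near z 19. I'll carry it to the left of the stand now.

Call:
{"method": "play_rows", "body": {"plan": [-8,5,-2,0,0,1,24,-27,16,-10,0,0,3.5,24,-50,30,-10,0,0,6,24,-73,44,-10,0,0,9,24,-96,58,-10,0,0,11.5,24,-119,72,-10,0,0,14,24,-142,86,-10,0,0,17,24,-165,100,-10,0,0,20,24,-182,110,-10,0,0,22,24,-190,115,-10,0,0,22.8,24]}}

```text
time: 10.45
position: [616.2, 74.5, 58.9]
orientation: [0.767, 0.641, -0.001, 0.001]
ft_force: [0.2, -0.4, -1.8]
width: 33.0
```

Call:
{"method": "play_rows", "body": {"plan": [0,0,2,0,0,0,24,0,0,8,0,0,0,24,0,0,15,0,0,0,24,0,0,20,0,0,0,24,0,0,22,0,0,0,24,0,0,22,0,0,0,24]}}

```text
time: 10.95
position: [613.4, 79.8, 36.3]
orientation: [0.765, 0.644, -0.001, -0.001]
ft_force: [0.5, -0.7, -1.2]
width: 33.6
```

Run:
```python
from h import *
im=robot.read_camera("scene"); save("pics/s8.png",im,(240,160,440,310),4)
im=robot.read_camera("top"); save("pics/t8.png",im,(240,160,440,310),4)
move(S(0,70,35),-9.9)
```

```text
t 11.05 pos [614.3   79.32  37.21] F [-0.67 -0.88 -2.53] w 32.9 | shift [-110.1     0.46    2.2 ] rot [-0.01 -0.    0.06]
```

View pics/s8.png

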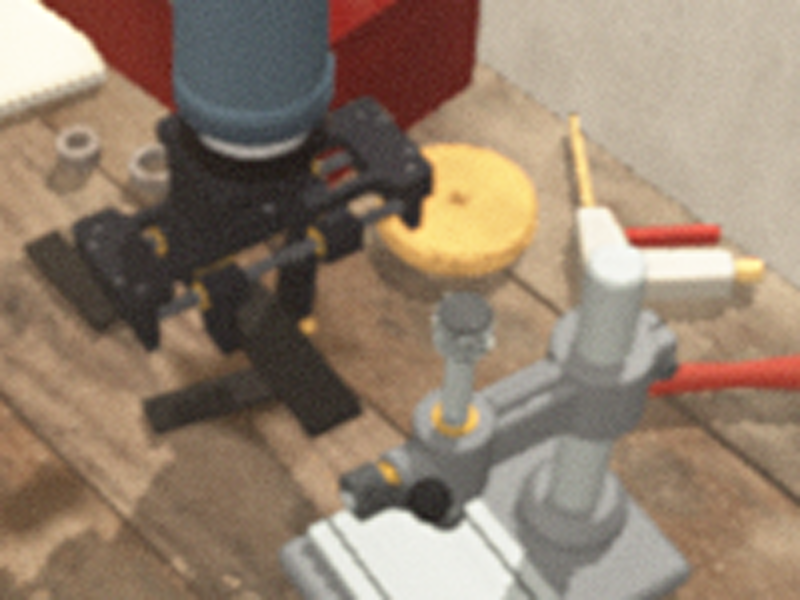

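View pics/t8.png

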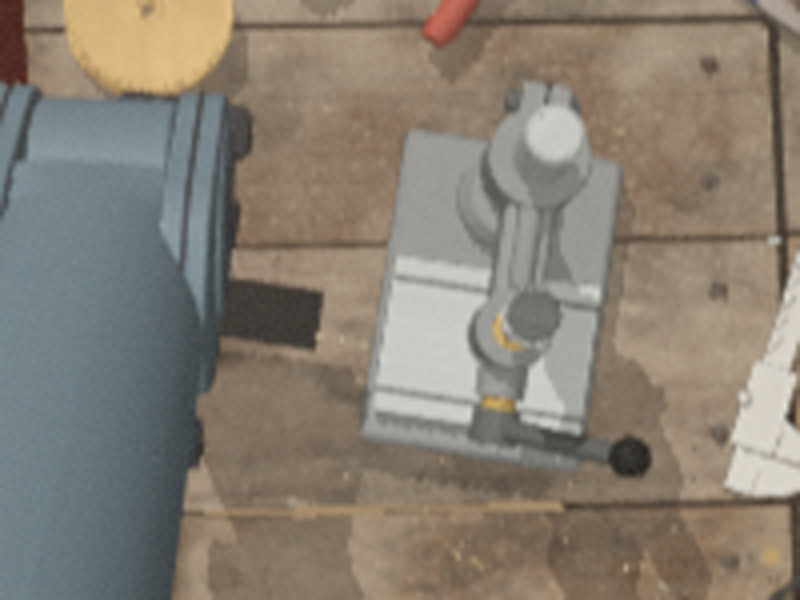

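Run:
```python
from h import *
f=lambda x,y,o,k:(o[0]+(x+.5)/k-.5,o[1]+(y+.5)/k-.5)
o=(240,160)
r,e1=tri(f(360,408,o,4),f(323,292,o,4)); q,e2=tri(f(312,433,o,4),f(316,347,o,4))
print(r,e1,q,e2)
s=robot.get_state(); c,sn=np.cos(SY),np.sin(SY); M=np.array([[c,sn,0],[-sn,c,0],[0,0,1]])
print("stand frame end",M@(r-SO),M@(q-SO),"TCP",M@(s["position"]-SO))
```

```text
[616.07345882  -3.71758352  50.24168945] 1.0016431636836953 [585.00380115   0.89207766  50.58103035] 1.1106994771818837
stand frame end [15.45009748 98.60706346 50.24168945] [-15.94944695  97.80630539  50.58103035] TCP [ -0.57802731 180.10132882  37.21015905]
```

Free-end midpoint: stand (−0.3, 98.2, 50), so the strip is square and centred. Sliding it in.

Call:
{"method": "play_rows", "body": {"plan": [-4,0,0,0,0,0,24,-12,0,0,0,0,0,24,-26,0.2,0,0,0,0,24,-42,0.5,0,0,0,0,24,-58,0.5,0,0,0,0,24,-74,0.5,0,0,0,0,24,-90,0.5,0,0,0,0,24,-102,0.5,0,0,0,0,24,-109,0.5,0,0,0,0,24,-111,0.5,0,0,0,0,24]}}

```text
time: 11.88
position: [595.6, -33.2, 37.5]
orientation: [0.766, 0.643, -0.0, 0.0]
ft_force: [0.5, 0.5, -1.6]
width: 33.3
```

Call:
{"method": "play_rows", "body": {"plan": [0,0,1,0,0,0,24,0,0,4,0,0,0,24,0,0,7,0,0,0,24,0,0,9,0,0,0,24,0,0,9,0,0,0,24,0,0,9,0,0,0,24]}}

```text
time: 12.38
position: [595.9, -30.0, 28.0]
orientation: [0.765, 0.644, -0.0, -0.0]
ft_force: [0.5, 1.2, -2.3]
width: 32.9
```

Run:
```python
from h import *
im=robot.read_camera("scene"); save("pics/s9.png",im,(270,180,430,340),3.7)
im=robot.read_camera("top"); save("pics/t9.png",im,(280,180,440,300),5)
move(S(0,69,20),-9.9)
```

```text
t 12.48 pos [596.05 -30.32  28.28] F [-0.23 -0.01 -2.85] w 33.4 | shift [ 0.04 -0.3   8.28] rot [ 0.   -0.    0.04]
```

View pics/s9.png

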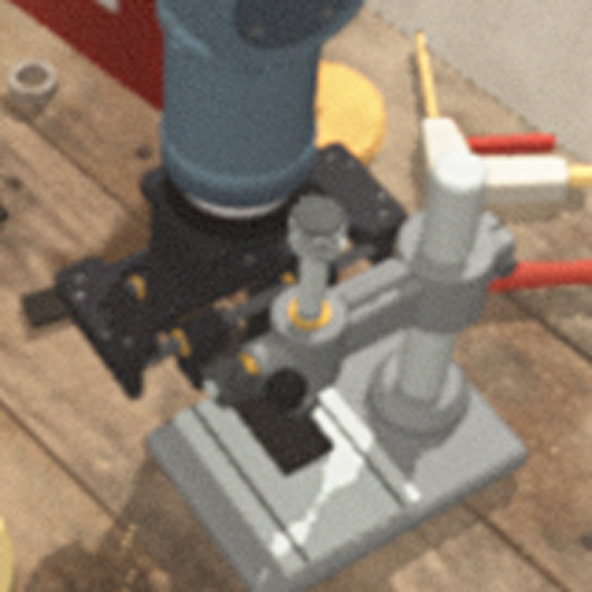

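View pics/t9.png

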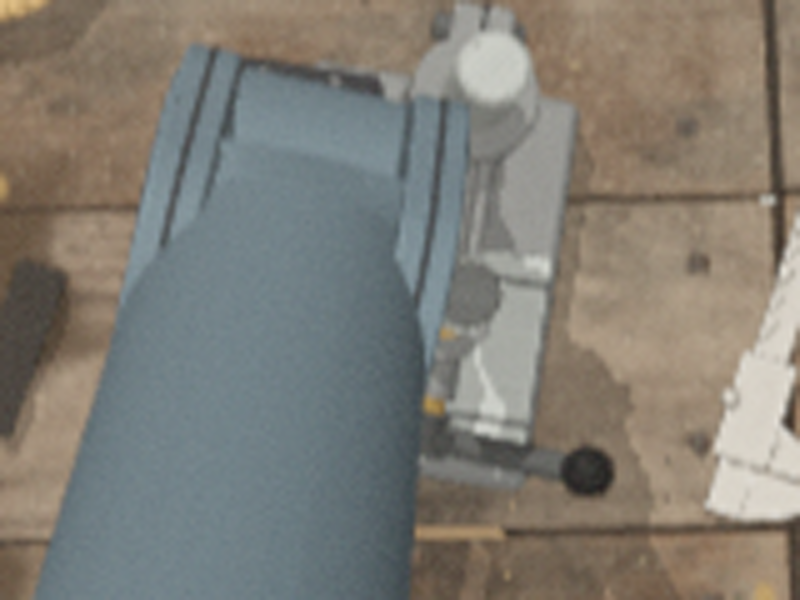

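The strip is under the head, with its end at scene crop (290,472)–(332,447), past the foot. Lowering onto the anvil in small steps.

Call:
{"method": "play_rows", "body": {"plan": [0,-0.3,1.5,0,0,0,24,0,-0.3,3,0,0,0,24,0,-0.3,4,0,0,0,24,0,-0.3,5,0,0,0,24,0,-0.3,5,0,0,0,24]}}

```text
time: 12.9
position: [595.5, -30.5, 23.0]
orientation: [0.765, 0.644, -0.0, -0.0]
ft_force: [0.4, -0.5, -1.8]
width: 33.1
```

Run:
```python
from h import *
f=lambda x,y,o,k:(o[0]+(x+.5)/k-.5,o[1]+(y+.5)/k-.5)
c,sn=np.cos(SY),np.sin(SY); M=np.array([[c,sn,0],[-sn,c,0],[0,0,1]])
for z in (40,46):
  print([(M@(plane("scene",f(x,y,(270,180),3.7),z)-SO)).round(1) for x,y in [(290,472),(332,447)]])
```

```text
[array([-12.4, -13.6,  40. ]), array([ 16.9, -12.6,  40. ])]
[array([-14.8, -16.6,  46. ]), array([ 14.3, -15.5,  46. ])]
```

Call:
{"method": "play_rows", "body": {"plan": [0,0,0.5,0,0,0,24,0,0,1,0,0,0,24,0,0,1.5,0,0,0,24,0,0,1.5,0,0,0,24]}}

```text
time: 13.23
position: [595.6, -30.5, 21.7]
orientation: [0.765, 0.644, -0.0, -0.0]
ft_force: [0.6, -0.5, -2.4]
width: 33.0
```

Call:
{"method": "play_rows", "body": {"plan": [0,0,0.5,0,0,0,24,0,0,1,0,0,0,24,0,0,1,0,0,0,24]}}

```text
time: 13.48
position: [595.6, -30.5, 20.7]
orientation: [0.765, 0.644, -0.0, -0.0]
ft_force: [-0.1, 0.4, -1.7]
width: 33.2
```

Call:
{"method": "play_rows", "body": {"plan": [0,0,0.5,0,0,0,24,0,0,1,0,0,0,24,0,0,1,0,0,0,24]}}

```text
time: 13.73
position: [595.7, -30.5, 19.7]
orientation: [0.765, 0.644, 0.0, 0.0]
ft_force: [-0.9, 1.1, -1.8]
width: 33.2
```

Call:
{"method": "play_rows", "body": {"plan": [0,0,0.5,0,0,0,24,0,0,1,0,0,0,24,0,0,1,0,0,0,24]}}

```text
time: 13.98
position: [595.8, -30.5, 19.3]
orientation: [0.765, 0.644, 0.0, -0.0]
ft_force: [-1.4, -0.1, 3.4]
width: 33.0
```

Contact at TCP z 19.3, as predicted. Releasing the strip.

Call:
{"method": "play_rows", "body": {"plan": [0,0,0,0,0,0,35,0,0,0,0,0,0,40,0,0,0,0,0,0,46,0,0,0,0,0,0,46,0,0,-3,0,0,0,46,0,0,-10,0,0,0,46,0,0,-18,0,0,0,46,0,0,-25,0,0,0,46]}}

```text
time: 14.65
position: [596.0, -30.6, 44.9]
orientation: [0.765, 0.644, 0.0, 0.0]
ft_force: [-0.4, -0.5, 0.2]
width: 46.0
```

Call:
{"method": "play_rows", "body": {"plan": [6,0,-10,0,0,0,46,12,0,-35,0,0,0,46,18,0,-65,0,0,0,40,24,0,-100,0,0,0,30,30,0,-135,0,0,0,20,36,0,-170,0,0,0,10,40,0,-195,0,0,0,0,40,0,-200,0,0,0,0,40,0,-200,0,0,0,0]}}

```text
time: 15.4
position: [603.8, 9.6, 246.5]
orientation: [0.765, 0.644, 0.002, 0.001]
ft_force: [-0.7, -0.4, -1.0]
width: 2.0
```

Run:
```python
from h import *
im=robot.read_camera("scene"); save("pics/s10.png",im,(270,180,430,340),3.7)
im=robot.read_camera("top"); save("pics/t10.png",im,(280,180,440,300),5)
move(S(0,0,240),-9.9)
```

```text
t 15.5 pos [601.78   9.07 243.11] F [-0.15 -0.1  -0.31] w 0.1 | shift [-108.74    0.78    3.13] rot [-0.07  0.01  0.03]
```

View pics/s10.png

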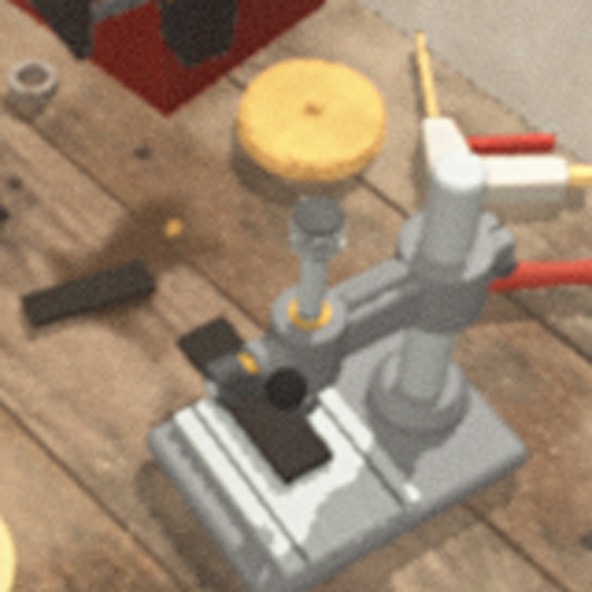

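View pics/t10.png

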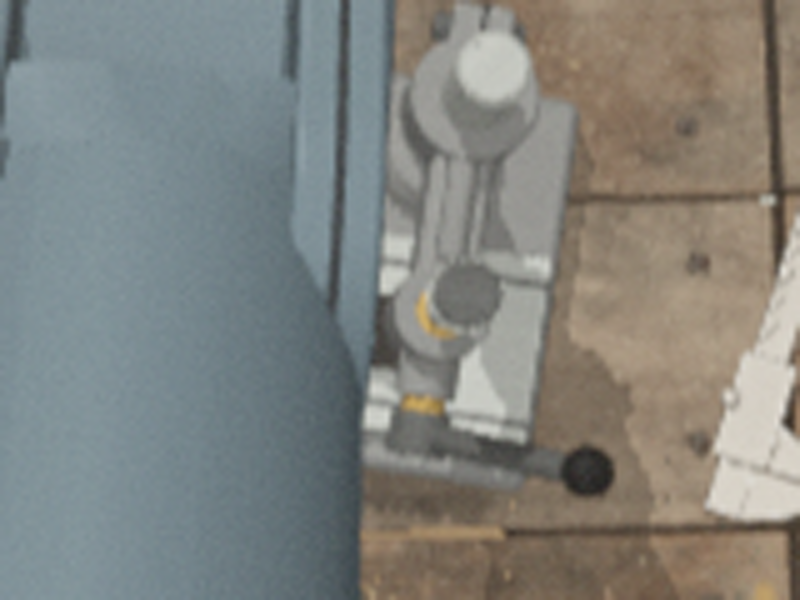

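The strip lies flat on the anvil in the scene crop, with its ends at (180,345)/(225,318) and (288,483)/(330,455), and it has been let go. Next I'll move above the knob with the jaws shut.

Call:
{"method": "play_rows", "body": {"plan": [-8,0,0,0,0,0,0,-25,0.2,0,0,0,0,0,-45,0.5,0,0,0,0,0,-65,0.8,0,0,0,0,0,-85,0.8,0,0,0,0,0,-100,0.8,0,0,0,0,0,-109,0.8,0,0,0,0,0,-109,0.8,0,0,0,0,0,-109,0.8,0,0,0,0,0]}}

```text
time: 16.25
position: [584.1, -98.7, 243.0]
orientation: [0.766, 0.643, -0.0, -0.001]
ft_force: [0.3, -0.0, -0.3]
width: 0.5
```

Run:
```python
from h import *
f=lambda x,y,o,k:(o[0]+(x+.5)/k-.5,o[1]+(y+.5)/k-.5)
c,sn=np.cos(SY),np.sin(SY); M=np.array([[c,sn,0],[-sn,c,0],[0,0,1]])
print([(M@(plane("scene",f(x,y,(270,180),3.7),38.5)-SO)).round(1) for x,y in [(288,480),(332,453),(180,345),(225,318)]])
im=robot.read_camera("scene"); save("pics/s11.png",im,(270,150,430,310),3.7)
move(S(0,0,240),-9.9)
```

```text
[array([-15.7, -16.6,  38.5]), array([ 15.2, -15.1,  38.5]), array([-17.6,  93.4,  38.5]), array([15.7, 96. , 38.5])]
t 16.3 pos [584.49 -97.65 243.13] F [0.43 0.25 0.58] w 0.5 | shift [-0.64 -0.49  3.13] rot [-0.06 -0.03  0.06]
```

View pics/s11.png

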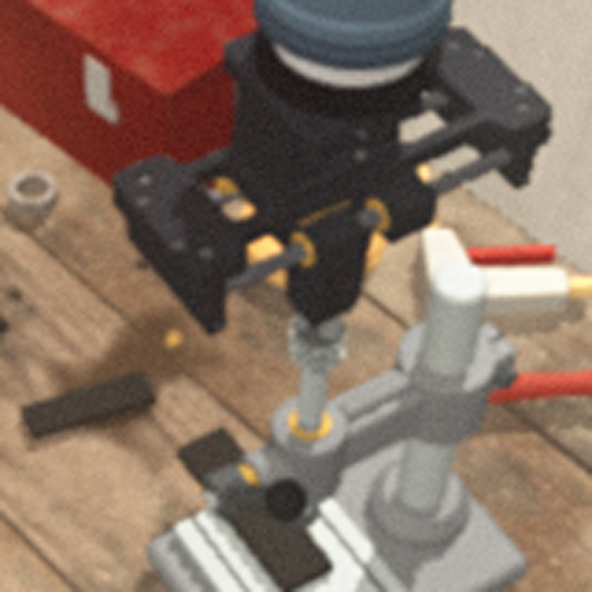

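The shut jaws stand above the knob, and the strip under the head runs from stand y −16 to +95. Pushing the rod down, with force checks along the way.

Call:
{"method": "play_rows", "body": {"plan": [-0.3,-0.3,3,0,0,0,0,-0.6,-0.5,7,0,0,0,0,-0.6,-0.5,10,0,0,0,0,-0.6,-0.5,13,0,0,0,0,-0.6,-0.5,15,0,0,0,0,-0.6,-0.5,17,0,0,0,0,-0.6,-0.5,19,0,0,0,0,-0.6,-0.5,21,0,0,0,0]}}

```text
time: 16.97
position: [584.1, -98.7, 222.8]
orientation: [0.765, 0.644, 0.0, -0.0]
ft_force: [-1.6, 1.6, 2.5]
width: 0.4
```

Call:
{"method": "play_rows", "body": {"plan": [0,0,2,0,0,0,0,0,0,4,0,0,0,0,0,0,6,0,0,0,0,0,0,8,0,0,0,0,0,0,10,0,0,0,0]}}

```text
time: 17.38
position: [584.2, -99.0, 212.7]
orientation: [0.765, 0.644, 0.0, 0.0]
ft_force: [-0.1, 1.9, 3.4]
width: 0.2
```

Force of about 2.5–3.4 N, so the rod is sliding. Continuing.

Call:
{"method": "play_rows", "body": {"plan": [0,0,2,0,0,0,0,0,0,4,0,0,0,0,0,0,6,0,0,0,0,0,0,8,0,0,0,0,0,0,10,0,0,0,0]}}

```text
time: 17.8
position: [584.2, -99.1, 202.6]
orientation: [0.765, 0.644, 0.0, 0.0]
ft_force: [0.6, 1.9, 3.1]
width: 0.8
```

Call:
{"method": "play_rows", "body": {"plan": [0,0,2,0,0,0,0,0,0,4,0,0,0,0,0,0,6,0,0,0,0,0,0,8,0,0,0,0,0,0,8,0,0,0,0]}}

```text
time: 18.22
position: [583.8, -99.4, 194.3]
orientation: [0.765, 0.644, -0.0, 0.0]
ft_force: [-0.4, -0.5, 0.5]
width: 0.7
```

Run:
```python
from h import *
im=robot.read_camera("scene"); save("pics/s12.png",im,(270,170,430,330),3.7)
move(S(0,0,187),-9.9)
```

```text
t 18.27 pos [583.55 -99.71 194.29] F [-0.06 -0.53 -0.09] w 0.3 | shift [1.56 0.09 7.29] rot [-0.05  0.06  0.01]
```

View pics/s12.png

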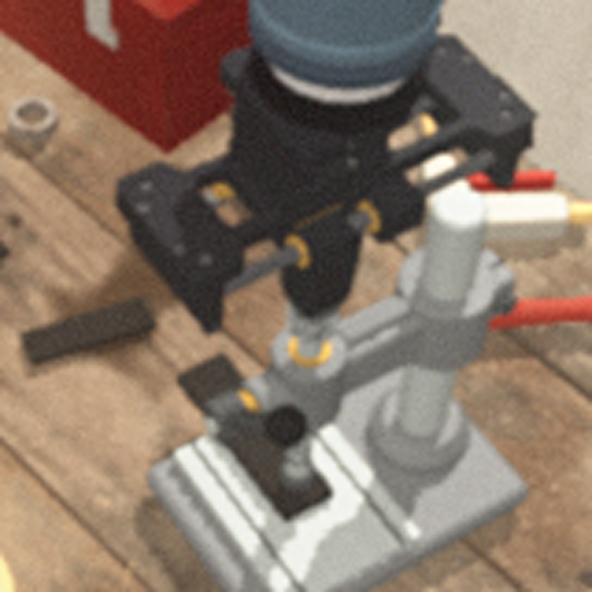

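The rod's foot now shows just above the strip at scene crop (298,468). Approaching slowly.

Call:
{"method": "play_rows", "body": {"plan": [0.5,0,0.6,0,0,0,0,1,0,1.2,0,0,0,0,1,0,1.8,0,0,0,0,1,0,2.4,0,0,0,0,1,0,3,0,0,0,0]}}

```text
time: 18.68
position: [584.2, -98.6, 191.9]
orientation: [0.765, 0.643, -0.0, 0.0]
ft_force: [-0.5, -1.5, 2.8]
width: 0.5
```

Call:
{"method": "play_rows", "body": {"plan": [0,0,0.4,0,0,0,0,0,0,0.8,0,0,0,0,0,0,1.2,0,0,0,0]}}

```text
time: 18.93
position: [584.3, -98.2, 190.6]
orientation: [0.765, 0.644, 0.0, 0.0]
ft_force: [0.1, -2.5, 2.4]
width: 0.7
```

Call:
{"method": "play_rows", "body": {"plan": [0,0,0.3,0,0,0,0,0,0,0.6,0,0,0,0]}}

```text
time: 19.1
position: [584.3, -98.2, 190.0]
orientation: [0.765, 0.644, 0.0, 0.0]
ft_force: [-0.4, -0.9, 2.2]
width: 0.6
```

Call:
{"method": "play_rows", "body": {"plan": [0,0,0.3,0,0,0,0,0,0,0.6,0,0,0,0]}}

```text
time: 19.27
position: [584.3, -98.1, 189.4]
orientation: [0.765, 0.644, 0.0, 0.0]
ft_force: [-0.2, -2.2, 2.3]
width: 0.1
```

Call:
{"method": "play_rows", "body": {"plan": [0,0,0.2,0,0,0,0,0,0,0.4,0,0,0,0]}}

```text
time: 19.43
position: [584.3, -98.1, 189.0]
orientation: [0.765, 0.644, 0.0, 0.0]
ft_force: [0.1, -2.4, 1.8]
width: 0.6
```

Call:
{"method": "play_rows", "body": {"plan": [0,0,0.2,0,0,0,0,0,0,0.4,0,0,0,0]}}

```text
time: 19.6
position: [584.3, -98.1, 188.6]
orientation: [0.765, 0.644, 0.0, 0.0]
ft_force: [-0.5, -2.0, 3.0]
width: 0.4
```

Call:
{"method": "play_rows", "body": {"plan": [0,0,0.2,0,0,0,0,0,0,0.4,0,0,0,0]}}

```text
time: 19.77
position: [584.3, -98.1, 188.2]
orientation: [0.765, 0.644, 0.0, 0.0]
ft_force: [1.0, -1.6, 3.3]
width: 0.5
```

Call:
{"method": "play_rows", "body": {"plan": [0,0,0.15,0,0,0,0,0,0,0.3,0,0,0,0]}}

```text
time: 19.93
position: [584.3, -98.1, 187.9]
orientation: [0.765, 0.644, 0.0, 0.0]
ft_force: [0.3, -2.8, 1.8]
width: 0.4
```

Call:
{"method": "play_rows", "body": {"plan": [0,0,0.15,0,0,0,0,0,0,0.3,0,0,0,0]}}

```text
time: 20.1
position: [584.3, -98.0, 187.6]
orientation: [0.765, 0.644, 0.0, 0.0]
ft_force: [0.7, -2.4, 3.8]
width: 0.2
```

Call:
{"method": "play_rows", "body": {"plan": [0,0,0.15,0,0,0,0,0,0,0.3,0,0,0,0]}}

```text
time: 20.27
position: [584.3, -98.1, 187.3]
orientation: [0.765, 0.644, 0.0, 0.0]
ft_force: [0.7, -1.9, 3.6]
width: 0.3
```

Call:
{"method": "play_rows", "body": {"plan": [0,0,0.1,0,0,0,0,0,0,0.2,0,0,0,0]}}

```text
time: 20.43
position: [584.3, -98.1, 187.1]
orientation: [0.765, 0.644, 0.0, 0.0]
ft_force: [0.5, -1.0, 4.1]
width: 0.4
```

Call:
{"method": "play_rows", "body": {"plan": [0,0,0.1,0,0,0,0,0,0,0.2,0,0,0,0]}}

```text
time: 20.6
position: [584.3, -98.1, 187.1]
orientation: [0.765, 0.644, 0.0, 0.0]
ft_force: [0.0, -1.3, 6.3]
width: 0.6
```

Call:
{"method": "play_rows", "body": {"plan": [0,0,0.1,0,0,0,0,0,0,0.2,0,0,0,0]}}

```text
time: 20.77
position: [584.3, -98.1, 187.1]
orientation: [0.765, 0.644, 0.0, 0.0]
ft_force: [-1.2, -2.0, 7.1]
width: 0.5
```

The foot is on the strip: the reading stalled at z 187.1 (predicted 186.3–187.8) while the push rose from 3 to 7 N, so about 4.5 N reaches the strip. I'll lift off and locate the lever ball.

Call:
{"method": "play_rows", "body": {"plan": [0,0,-0.5,0,0,0,0,0,0,-1.5,0,0,0,0,0,0,-5,0,0,0,0,0,0,-15,0,0,0,0,0,0,-30,0,0,0,0,0,0,-48,0,0,0,0,0,0,-58,0,0,0,0,0,0,-60,0,0,0,0]}}

```text
time: 21.43
position: [585.4, -98.3, 249.1]
orientation: [0.765, 0.644, 0.001, 0.001]
ft_force: [1.2, 1.1, 0.7]
width: 0.4
```

Run:
```python
from h import *
im=robot.read_camera("scene"); save("pics/s13.png",im,(300,200,430,330),4.5)
o0=(300,200)
# ball: dark blob near expected
b=proj("scene",S(-56,-58,207)); print("expected px",b)
g=im.max(2); m=(g<55).astype(np.uint8); x0,y0=int(b[0])-14,int(b[1])-14
sub=m[y0:y0+28,x0:x0+28]; sub=cv2.morphologyEx(sub,cv2.MORPH_OPEN,cv2.getStructuringElement(cv2.MORPH_ELLIPSE,(5,5)))
n,l,st,ce=cv2.connectedComponentsWithStats(sub); print(st,ce+[x0,y0])
k=1+np.argmax(st[1:,4]); uv=ce[k]+[x0,y0]
c,sn=np.cos(SY),np.sin(SY); M=np.array([[c,sn,0],[-sn,c,0],[0,0,1]])
o,d=ray("scene",uv); os=M@(o-SO); ds=M@d; p=os+ds*(-56-os[0])/ds[0]
print("ball stand",p,"r",np.hypot(p[1],p[2]-140),"theta",1.2-np.arctan2(p[2]-140,-p[1]))
move(S(-56,-58,235),-9.9)
```

```text
expected px [346.65775851 285.30006773]
[[  0   0  28  28 712]
 [ 10   9  10  11  72]] [[345.34550562 284.4494382 ]
 [347.02777778 285.        ]]
ball stand [-56.         -58.94088525 209.05503935] r 90.78891129708833 theta 0.33574634545181326
t 21.48 pos [584.97 -98.11 248.21] F [ 0.13 -0.16  0.57] w 0.4 | shift [-58.24 -57.11  13.04] rot [ 0.14 -0.03  0.03]
```

View pics/s13.png

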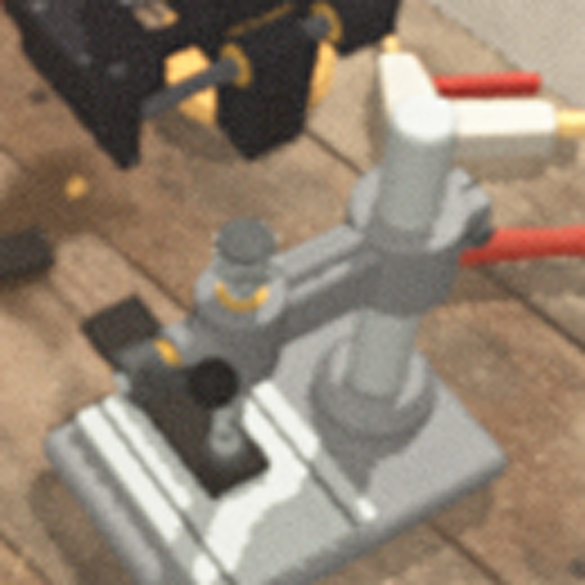

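θ = 0.336 with a ball radius of 90.8 mm, which agrees with the first measurement and shows the lever still untouched. The crop shows the foot down on the strip at (228,440). Moving above the ball.

Call:
{"method": "play_rows", "body": {"plan": [-6,-6,1,0,0,0,0,-18,-17,4,0,0,0,0,-32,-31,8,0,0,0,0,-45,-44,11,0,0,0,0,-54,-53,13,0,0,0,0,-58.3,-57.1,13,0,0,0,0,-58.3,-57.1,13,0,0,0,0,-58.3,-57.1,13,0,0,0,0]}}

```text
time: 22.15
position: [518.3, -145.4, 233.7]
orientation: [0.765, 0.644, 0.0, 0.0]
ft_force: [1.2, 0.4, 0.3]
width: 0.2
```

```bash
cat >> h.py <<'E'
c_,s_=np.cos(SY),np.sin(SY); MS=np.array([[c_,s_,0],[-s_,c_,0],[0,0,1]])
def lev(pos,F):
    p=MS@(np.array(pos)-SO); th=None
    z=p[2]+1.4-140; phi=np.arcsin(np.clip(z/90,-1,1)); f=-(MS@np.array(F))
    ft=(-(90*np.sin(phi)+10)*f[1]-90*np.cos(phi)*f[2])/90
    print("stand",p.round(1),"theta~",round(1.2-phi,3),"ball y",round(-90*np.cos(phi),1),"Ft",round(ft,2),"f",f.round(1))
E
python3 - <<'E'
from h import *
im=robot.read_camera("scene"); save("pics/s14.png",im,(270,180,430,330),4)
im=robot.read_camera("top"); save("pics/t14.png",im,(300,180,440,300),5)
move(S(-56,-58.5,210),-9.9)
E
```

```text
t 22.25 pos [ 518.86 -144.93  233.75] F [0.18 0.75 0.93] w 0.0 | shift [-1.290e+00  2.000e-02  2.375e+01] rot [ 0.04 -0.02  0.1 ]
```

View pics/s14.png

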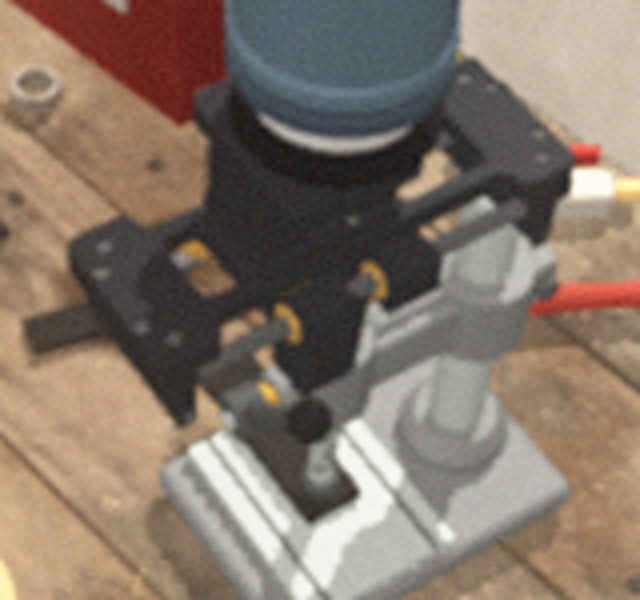

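The jaws stand right above the ball at crop (308,420). Lowering to contact.

Call:
{"method": "play_rows", "body": {"plan": [-1,0,4,0,0,0,0,-1.3,0,10,0,0,0,0,-1.3,0,15,0,0,0,0,-1.3,0,19,0,0,0,0,-1.3,0,22,0,0,0,0,-1.3,0,23.5,0,0,0,0,-1.3,0,25,0,0,0,0,-1.3,0,25.5,0,0,0,0]}}

```text
time: 22.92
position: [517.7, -147.1, 208.0]
orientation: [0.765, 0.644, -0.0, -0.0]
ft_force: [0.1, -0.1, -0.1]
width: 0.0
```

Call:
{"method": "play_rows", "body": {"plan": [0,0,0.7,0,0,0,0,0,0,1.4,0,0,0,0,0,0,1.4,0,0,0,0]}}

```text
time: 23.17
position: [517.9, -147.2, 207.2]
orientation: [0.765, 0.644, 0.0, 0.0]
ft_force: [-0.5, 1.1, 2.7]
width: 0.4
```

Call:
{"method": "play_rows", "body": {"plan": [-0.5,0,0.8,0,0,0,0,-1.3,0,1.6,0,0,0,0,-2,0,2.2,0,0,0,0,-3,0,3,0,0,0,0]}}

```text
time: 23.5
position: [517.4, -150.3, 204.5]
orientation: [0.765, 0.644, 0.0, 0.0]
ft_force: [-2.5, 0.5, 7.0]
width: 0.1
```

Run:
```python
from h import *
s=robot.get_state(); lev(s["position"],s["ft_force"])
for th in np.arange(.3,1.45,.1):
    p=1.2-th; print(round(th,2),"ball y %.1f TCPz %.1f"%(-90*np.cos(p),138.6+90*np.sin(p)),"tan x %.2f z %.2f"%(-np.sin(p),np.cos(p)))
```

```text
stand [-56.5 -62.8 204.5] theta~ 0.378 ball y -61.3 Ft 4.85 f [ 2.5 -0.1 -7. ]
0.3 ball y -55.9 TCPz 209.1 tan x -0.78 z 0.62
0.4 ball y -62.7 TCPz 203.2 tan x -0.72 z 0.70
0.5 ball y -68.8 TCPz 196.6 tan x -0.64 z 0.76
0.6 ball y -74.3 TCPz 189.4 tan x -0.56 z 0.83
0.7 ball y -79.0 TCPz 181.7 tan x -0.48 z 0.88
0.8 ball y -82.9 TCPz 173.6 tan x -0.39 z 0.92
0.9 ball y -86.0 TCPz 165.2 tan x -0.30 z 0.96
1.0 ball y -88.2 TCPz 156.5 tan x -0.20 z 0.98
1.1 ball y -89.6 TCPz 147.6 tan x -0.10 z 1.00
1.2 ball y -90.0 TCPz 138.6 tan x 0.00 z 1.00
1.3 ball y -89.6 TCPz 129.6 tan x 0.10 z 1.00
1.4 ball y -88.2 TCPz 120.7 tan x 0.20 z 0.98
```

The lever turns at a tangential force of about 4.8 N, as described. Continuing along the arc to θ≈0.49.

Call:
{"method": "play_rows", "body": {"plan": [-1,0,1.2,0,0,0,0,-2,0,2.4,0,0,0,0,-3,0,3.6,0,0,0,0,-4,0,4.8,0,0,0,0,-5,0,6,0,0,0,0]}}

```text
time: 23.92
position: [516.3, -156.6, 198.8]
orientation: [0.766, 0.643, -0.0, 0.001]
ft_force: [-4.2, -2.2, 9.7]
width: 0.4
```

Call:
{"method": "play_rows", "body": {"plan": [-0.6,0,0.8,0,0,0,0,-1.1,0,1.5,0,0,0,0]}}

```text
time: 24.08
position: [516.1, -158.0, 197.3]
orientation: [0.766, 0.643, -0.0, 0.001]
ft_force: [-4.1, -3.4, 9.7]
width: 0.8
```

Call:
{"method": "play_rows", "body": {"plan": [-0.5,0,0.8,0,0,0,0,-1,0,1.5,0,0,0,0]}}

```text
time: 24.25
position: [515.9, -159.3, 195.9]
orientation: [0.766, 0.643, -0.0, 0.001]
ft_force: [-4.0, -3.9, 9.8]
width: 0.1
```

Run:
```python
from h import *
s=robot.get_state(); lev(s["position"],s["ft_force"])
```

```text
stand [-56.5 -71.9 195.9] theta~ 0.509 ball y -69.4 Ft 4.17 f [ 3.3  4.6 -9.8]
```

Call:
{"method": "play_rows", "body": {"plan": [-0.4,0,0.6,0,0,0,0,-0.8,0,1.2,0,0,0,0]}}

```text
time: 24.42
position: [515.6, -160.5, 194.8]
orientation: [0.766, 0.643, -0.001, 0.001]
ft_force: [-4.2, -4.1, 10.4]
width: 0.4
```

Call:
{"method": "play_rows", "body": {"plan": [-0.4,0,0.6,0,0,0,0,-0.8,0,1.2,0,0,0,0]}}

```text
time: 24.58
position: [515.5, -161.5, 193.7]
orientation: [0.766, 0.643, -0.001, 0.001]
ft_force: [-5.1, -5.6, 12.0]
width: 0.4
```

Run:
```python
from h import *
lev([515.6,-160.5,194.8],[-4.2,-4.1,10.4]);lev([515.5,-161.5,193.7],[-5.1,-5.6,12]);s=robot.get_state(); lev(s["position"],s["ft_force"]); print(s["moment"])
```

```text
stand [-56.6 -73.1 194.8] theta~ 0.526 ball y -70.3 Ft 4.62 f [  3.4   4.8 -10.4]
stand [-56.5 -74.1 193.7] theta~ 0.541 ball y -71.2 Ft 4.86 f [  4.1   6.4 -12. ]
stand [-56.5 -74.1 193.7] theta~ 0.542 ball y -71.2 Ft 4.92 f [  4.1   6.3 -12. ]
[-1.17845204  1.03107122 -0.03220423]
```

Call:
{"method": "play_rows", "body": {"plan": [-0.4,0,0.5,0,0,0,0,-0.7,0,1,0,0,0,0]}}

```text
time: 24.75
position: [515.4, -162.3, 192.7]
orientation: [0.766, 0.643, -0.001, 0.002]
ft_force: [-5.1, -5.9, 11.0]
width: 0.3
```

Run:
```python
from h import *
s=robot.get_state(); lev(s["position"],s["ft_force"])
```

```text
stand [-56.5 -74.9 192.7] theta~ 0.555 ball y -71.9 Ft 4.02 f [  4.1   6.7 -11. ]
```

Ft is steady at 4–5 N, but friction is pulling the tip sideways by up to 7 N. I'll lift off, re-seat nearer the hub side, and then follow a no-slip path so the readings stay clean.

Call:
{"method": "play_rows", "body": {"plan": [0,0,-2,0,0,0,0,0,0,-5,0,0,0,0,3,0,-5,0,0,0,0,5.5,0,-5,0,0,0,0,5.5,0,-5,0,0,0,0]}}

```text
time: 25.17
position: [516.7, -152.5, 196.1]
orientation: [0.765, 0.644, 0.0, -0.0]
ft_force: [-0.7, 0.5, -0.3]
width: 0.5
```

Run:
```python
from h import *
s=robot.get_state(); lev(s["position"],s["ft_force"]); move(S(-56,-68,193.5),-9.9)
for th in np.arange(.55,1.45,.05):
    p=1.2-th; print(round(th,2),"noslip tan x %.2f z %.2f"%(-np.sin(p)-.11,np.cos(p)))
```

```text
stand [-56.8 -65.  196.1] theta~ 0.506 ball y -69.2 Ft 0.09 f [ 0.7 -0.4  0.3]
t 25.17 pos [ 516.75 -152.51  196.14] F [-0.66  0.54 -0.3 ] w 0.5 | shift [-2.96  0.81  2.64] rot [-0.02 -0.04  0.11]
0.55 noslip tan x -0.72 z 0.80
0.6 noslip tan x -0.67 z 0.83
0.65 noslip tan x -0.63 z 0.85
0.7 noslip tan x -0.59 z 0.88
0.75 noslip tan x -0.54 z 0.90
0.8 noslip tan x -0.50 z 0.92
0.85 noslip tan x -0.45 z 0.94
0.9 noslip tan x -0.41 z 0.96
0.95 noslip tan x -0.36 z 0.97
1.0 noslip tan x -0.31 z 0.98
1.05 noslip tan x -0.26 z 0.99
1.1 noslip tan x -0.21 z 1.00
1.15 noslip tan x -0.16 z 1.00
1.2 noslip tan x -0.11 z 1.00
1.25 noslip tan x -0.06 z 1.00
1.3 noslip tan x -0.01 z 1.00
1.35 noslip tan x 0.04 z 0.99
1.4 noslip tan x 0.09 z 0.98
```

Call:
{"method": "play_rows", "body": {"plan": [-2,0.5,0,0,0,0,0,-3,0.8,1,0,0,0,0,-3,0.8,2,0,0,0,0,-3,0.8,3,0,0,0,0,-3,0.8,3,0,0,0,0]}}

```text
time: 25.58
position: [516.7, -157.1, 193.2]
orientation: [0.765, 0.644, -0.0, 0.0]
ft_force: [-0.0, 0.1, 0.9]
width: 0.4
```

Call:
{"method": "play_rows", "body": {"plan": [-0.6,0,0.7,0,0,0,0,-1.1,0,1.3,0,0,0,0]}}

```text
time: 25.75
position: [516.8, -157.8, 192.3]
orientation: [0.765, 0.644, 0.0, -0.0]
ft_force: [-1.3, 1.8, 4.5]
width: 0.8
```

Run:
```python
from h import *
s=robot.get_state(); lev(s["position"],s["ft_force"])
```

```text
stand [-55.9 -70.2 192.3] theta~ 0.56 ball y -72.2 Ft 4.69 f [ 1.6 -1.5 -4.5]
```

Clean contact now. Proceeding in steps of about 1.5 mm.

Call:
{"method": "play_rows", "body": {"plan": [-0.5,0,0.6,0,0,0,0,-1,0,1.2,0,0,0,0]}}

```text
time: 25.92
position: [516.5, -158.9, 191.0]
orientation: [0.765, 0.644, 0.0, -0.0]
ft_force: [-1.2, 1.3, 4.5]
width: 0.5
```

Run:
```python
from h import *
s=robot.get_state(); lev(s["position"],s["ft_force"])
```

```text
stand [-55.9 -71.4 191. ] theta~ 0.578 ball y -73.2 Ft 4.38 f [ 1.4 -1.1 -4.5]
```

Call:
{"method": "play_rows", "body": {"plan": [-0.5,0,0.6,0,0,0,0,-1,0,1.2,0,0,0,0]}}

```text
time: 26.08
position: [516.3, -160.0, 189.7]
orientation: [0.765, 0.644, 0.0, -0.0]
ft_force: [-1.6, 1.4, 3.8]
width: 0.3
```

Run:
```python
from h import *
s=robot.get_state(); lev(s["position"],s["ft_force"])
```

```text
stand [-55.9 -72.5 189.7] theta~ 0.596 ball y -74.1 Ft 3.93 f [ 1.8 -1.2 -3.8]
```

Call:
{"method": "play_rows", "body": {"plan": [-0.5,0,0.6,0,0,0,0,-1,0,1.2,0,0,0,0]}}

```text
time: 26.25
position: [516.1, -161.0, 188.4]
orientation: [0.765, 0.644, 0.0, -0.0]
ft_force: [-1.3, 1.9, 4.9]
width: 0.6
```

Call:
{"method": "play_rows", "body": {"plan": [-0.5,0,0.6,0,0,0,0,-1,0,1.3,0,0,0,0]}}

```text
time: 26.42
position: [515.9, -162.0, 187.1]
orientation: [0.765, 0.644, -0.0, 0.0]
ft_force: [-0.3, 1.7, 3.8]
width: 0.6
```

Call:
{"method": "play_rows", "body": {"plan": [-0.5,0,0.6,0,0,0,0,-1,0,1.3,0,0,0,0]}}

```text
time: 26.58
position: [515.8, -163.0, 185.8]
orientation: [0.765, 0.644, -0.0, 0.0]
ft_force: [-0.4, 0.7, 4.0]
width: 0.3
```

Call:
{"method": "play_rows", "body": {"plan": [-0.5,0,0.6,0,0,0,0,-0.9,0,1.3,0,0,0,0]}}

```text
time: 26.75
position: [515.6, -163.9, 184.5]
orientation: [0.765, 0.644, 0.0, 0.0]
ft_force: [-1.0, 1.3, 4.1]
width: 0.6
```

Call:
{"method": "play_rows", "body": {"plan": [-0.5,0,0.6,0,0,0,0,-0.9,0,1.3,0,0,0,0]}}

```text
time: 26.92
position: [515.5, -164.9, 183.2]
orientation: [0.765, 0.644, -0.0, 0.0]
ft_force: [-1.5, 0.9, 4.1]
width: 0.6
```

Call:
{"method": "play_rows", "body": {"plan": [-0.5,0,0.6,0,0,0,0,-0.9,0,1.3,0,0,0,0]}}

```text
time: 27.08
position: [515.3, -165.7, 182.0]
orientation: [0.765, 0.644, 0.0, 0.0]
ft_force: [-1.1, 0.3, 3.7]
width: 0.4
```

Call:
{"method": "play_rows", "body": {"plan": [-0.5,0,0.7,0,0,0,0,-0.9,0,1.4,0,0,0,0]}}

```text
time: 27.25
position: [515.1, -166.6, 180.5]
orientation: [0.765, 0.644, -0.0, 0.0]
ft_force: [-0.8, 1.9, 4.1]
width: 0.8
```

Call:
{"method": "play_rows", "body": {"plan": [-0.4,0,0.7,0,0,0,0,-0.8,0,1.4,0,0,0,0]}}

```text
time: 27.42
position: [515.0, -167.5, 179.1]
orientation: [0.765, 0.644, -0.0, 0.0]
ft_force: [-1.7, 0.9, 4.7]
width: 0.3
```

Run:
```python
from h import *
s=robot.get_state(); lev(s["position"],s["ft_force"])
```

```text
stand [-56.  -80.1 179.1] theta~ 0.733 ball y -80.3 Ft 4.52 f [ 1.8 -0.6 -4.7]
```

Call:
{"method": "play_rows", "body": {"plan": [-0.4,0,0.7,0,0,0,0,-0.8,0,1.4,0,0,0,0]}}

```text
time: 27.58
position: [514.9, -168.3, 177.8]
orientation: [0.765, 0.644, -0.0, 0.0]
ft_force: [-1.5, 0.1, 5.1]
width: 0.1
```

Call:
{"method": "play_rows", "body": {"plan": [-0.4,0,0.7,0,0,0,0,-0.8,0,1.4,0,0,0,0]}}

```text
time: 27.75
position: [514.7, -169.1, 176.3]
orientation: [0.765, 0.644, -0.0, 0.0]
ft_force: [-0.8, 0.0, 4.3]
width: 0.4
```

Call:
{"method": "play_rows", "body": {"plan": [-0.4,0,0.7,0,0,0,0,-0.8,0,1.4,0,0,0,0]}}

```text
time: 27.92
position: [514.5, -169.9, 175.0]
orientation: [0.765, 0.644, -0.0, 0.0]
ft_force: [-2.4, -1.1, 5.5]
width: 0.2
```

Call:
{"method": "play_rows", "body": {"plan": [-0.4,0,0.7,0,0,0,0,-0.7,0,1.4,0,0,0,0]}}

```text
time: 28.08
position: [514.4, -170.6, 173.5]
orientation: [0.765, 0.644, -0.0, 0.0]
ft_force: [-1.4, -0.5, 4.6]
width: 0.8
```

Call:
{"method": "play_rows", "body": {"plan": [-0.4,0,0.7,0,0,0,0,-0.8,0,1.4,0,0,0,0]}}

```text
time: 28.25
position: [514.3, -171.4, 172.1]
orientation: [0.765, 0.644, -0.0, 0.0]
ft_force: [-0.9, -0.4, 4.8]
width: 0.2
```

Call:
{"method": "play_rows", "body": {"plan": [-0.4,0,0.7,0,0,0,0,-0.8,0,1.4,0,0,0,0]}}

```text
time: 28.42
position: [514.2, -172.1, 170.7]
orientation: [0.765, 0.644, -0.0, 0.0]
ft_force: [-1.6, -1.1, 4.4]
width: 0.5
```

Run:
```python
from h import *
s=robot.get_state(); lev(s["position"],s["ft_force"])
```

```text
stand [-56.  -84.8 170.7] theta~ 0.835 ball y -84.1 Ft 3.46 f [ 1.4  1.3 -4.4]
```

Call:
{"method": "play_rows", "body": {"plan": [-0.4,0,0.7,0,0,0,0,-0.7,0,1.4,0,0,0,0]}}

```text
time: 28.58
position: [514.0, -172.7, 169.3]
orientation: [0.765, 0.644, -0.0, 0.0]
ft_force: [-2.5, -1.0, 4.3]
width: 0.5
```

Call:
{"method": "play_rows", "body": {"plan": [-0.4,0,0.7,0,0,0,0,-0.7,0,1.4,0,0,0,0]}}

```text
time: 28.75
position: [513.9, -173.4, 167.9]
orientation: [0.765, 0.644, -0.0, 0.0]
ft_force: [-2.2, -0.7, 4.8]
width: 0.4
```

Call:
{"method": "play_rows", "body": {"plan": [-0.3,0,0.7,0,0,0,0,-0.7,0,1.4,0,0,0,0]}}

```text
time: 28.92
position: [513.8, -174.0, 166.5]
orientation: [0.765, 0.644, -0.0, -0.0]
ft_force: [-2.3, -0.3, 4.8]
width: 0.4
```

Call:
{"method": "play_rows", "body": {"plan": [-0.3,0,0.7,0,0,0,0,-0.6,0,1.4,0,0,0,0]}}

```text
time: 29.08
position: [513.7, -174.6, 165.1]
orientation: [0.765, 0.644, -0.0, -0.0]
ft_force: [-2.2, -0.4, 5.5]
width: 0.7
```

Call:
{"method": "play_rows", "body": {"plan": [-0.3,0,0.7,0,0,0,0,-0.6,0,1.4,0,0,0,0]}}

```text
time: 29.25
position: [513.6, -175.2, 163.7]
orientation: [0.765, 0.644, -0.0, 0.0]
ft_force: [-2.6, -0.3, 4.3]
width: 0.6
```

Call:
{"method": "play_rows", "body": {"plan": [-0.3,0,0.7,0,0,0,0,-0.6,0,1.4,0,0,0,0]}}

```text
time: 29.42
position: [513.5, -175.7, 162.3]
orientation: [0.765, 0.644, 0.0, -0.0]
ft_force: [-3.3, -0.6, 4.9]
width: 0.4
```

Run:
```python
from h import *
s=robot.get_state(); lev(s["position"],s["ft_force"])
```

```text
stand [-56.  -88.5 162.3] theta~ 0.933 ball y -86.8 Ft 4.29 f [ 3.2  1.2 -4.9]
```

Call:
{"method": "play_rows", "body": {"plan": [-0.2,-0.2,0.7,0,0,0,0,-0.4,-0.3,1.4,0,0,0,0]}}

```text
time: 29.58
position: [513.4, -176.2, 161.1]
orientation: [0.765, 0.644, 0.0, 0.0]
ft_force: [-2.3, -2.3, 5.3]
width: 0.7
```

Call:
{"method": "play_rows", "body": {"plan": [-0.2,0,0.7,0,0,0,0,-0.5,0,1.4,0,0,0,0]}}

```text
time: 29.75
position: [513.3, -176.7, 159.7]
orientation: [0.765, 0.644, 0.0, 0.0]
ft_force: [-1.6, 0.3, 6.5]
width: -0.0
```

Call:
{"method": "play_rows", "body": {"plan": [-0.2,0,0.5,0,0,0,0,-0.4,0,1,0,0,0,0]}}

```text
time: 29.92
position: [513.3, -177.1, 158.7]
orientation: [0.765, 0.644, 0.0, 0.0]
ft_force: [-1.2, -0.8, 6.4]
width: 0.2
```

Run:
```python
from h import *
lev([513.4,-176.2,161.1],[-2.3,-2.3,5.3]);lev([513.3,-176.7,159.7],[-1.6,.3,6.5]);s=robot.get_state(); lev(s["position"],s["ft_force"])
```

```text
stand [-56.  -89.  161.1] theta~ 0.947 ball y -87.1 Ft 4.17 f [ 1.9  2.7 -5.3]
stand [-56.1 -89.5 159.7] theta~ 0.963 ball y -87.5 Ft 6.33 f [ 1.6 -0.  -6.5]
stand [-56.  -89.8 158.7] theta~ 0.974 ball y -87.7 Ft 5.97 f [ 1.   0.9 -6.4]
```

Force is starting to rise, which may be the bite. Using 1 mm steps now.

Call:
{"method": "play_rows", "body": {"plan": [-0.1,0,0.5,0,0,0,0,-0.3,0,1,0,0,0,0]}}

```text
time: 30.08
position: [513.2, -177.4, 157.8]
orientation: [0.765, 0.644, 0.0, 0.0]
ft_force: [-1.3, -0.7, 6.5]
width: 0.5
```

Run:
```python
from h import *
s=robot.get_state(); lev(s["position"],s["ft_force"])
```

```text
stand [-56.  -90.2 157.8] theta~ 0.985 ball y -87.9 Ft 6.09 f [ 1.2  0.9 -6.5]
```

Call:
{"method": "play_rows", "body": {"plan": [-0.1,0,0.5,0,0,0,0,-0.3,0,1,0,0,0,0]}}

```text
time: 30.25
position: [513.2, -177.7, 156.8]
orientation: [0.765, 0.644, 0.0, 0.0]
ft_force: [-1.4, -1.1, 6.6]
width: 0.5
```

Run:
```python
from h import *
s=robot.get_state(); lev(s["position"],s["ft_force"])
```

```text
stand [-56.  -90.5 156.8] theta~ 0.997 ball y -88.1 Ft 6.06 f [ 1.2  1.4 -6.6]
```

Call:
{"method": "play_rows", "body": {"plan": [-0.1,0,0.5,0,0,0,0,-0.2,0,1,0,0,0,0]}}

```text
time: 30.42
position: [513.1, -178.0, 155.8]
orientation: [0.765, 0.644, 0.0, 0.0]
ft_force: [-2.4, -0.3, 7.9]
width: 0.3
```

Run:
```python
from h import *
s=robot.get_state(); lev(s["position"],s["ft_force"])
```

```text
stand [-56.  -90.7 155.8] theta~ 1.008 ball y -88.3 Ft 7.52 f [ 2.3  0.7 -7.9]
```

Call:
{"method": "play_rows", "body": {"plan": [-0.1,0,0.5,0,0,0,0,-0.2,0,1,0,0,0,0]}}

```text
time: 30.58
position: [513.1, -178.3, 154.8]
orientation: [0.765, 0.644, 0.0, 0.0]
ft_force: [-0.9, -1.7, 7.9]
width: 0.4
```

Run:
```python
from h import *
s=robot.get_state(); lev(s["position"],s["ft_force"])
```

```text
stand [-56.  -91.1 154.8] theta~ 1.019 ball y -88.5 Ft 7.28 f [ 0.6  1.8 -7.9]
```

Call:
{"method": "play_rows", "body": {"plan": [-0.1,0,0.5,0,0,0,0,-0.2,0,1,0,0,0,0]}}

```text
time: 30.75
position: [513.0, -178.6, 153.9]
orientation: [0.765, 0.644, 0.0, 0.0]
ft_force: [-2.3, -1.4, 7.6]
width: 0.7
```

Run:
```python
from h import *
s=robot.get_state(); lev(s["position"],s["ft_force"])
```

```text
stand [-56.  -91.3 153.9] theta~ 1.029 ball y -88.7 Ft 6.97 f [ 2.   1.8 -7.6]
```

Call:
{"method": "play_rows", "body": {"plan": [-0.1,0,0.5,0,0,0,0,-0.2,0,1,0,0,0,0]}}

```text
time: 30.92
position: [513.0, -178.8, 152.9]
orientation: [0.765, 0.644, 0.0, 0.0]
ft_force: [-2.8, -1.0, 7.7]
width: 0.4
```

Run:
```python
from h import *
s=robot.get_state(); lev(s["position"],s["ft_force"])
```

```text
stand [-56.  -91.6 152.9] theta~ 1.04 ball y -88.9 Ft 7.25 f [ 2.6  1.5 -7.7]
```

Call:
{"method": "play_rows", "body": {"plan": [0,0,0.5,0,0,0,0,-0.1,-0.1,1,0,0,0,0]}}

```text
time: 31.08
position: [513.0, -179.0, 152.0]
orientation: [0.765, 0.643, 0.0, 0.001]
ft_force: [-2.9, -1.9, 8.6]
width: 0.1
```

Run:
```python
from h import *
s=robot.get_state(); lev(s["position"],s["ft_force"])
```

```text
stand [-56.  -91.8 152. ] theta~ 1.05 ball y -89.0 Ft 7.93 f [ 2.5  2.3 -8.6]
```

Call:
{"method": "play_rows", "body": {"plan": [0,0,0.5,0,0,0,0,-0.1,-0.1,1,0,0,0,0]}}

```text
time: 31.25
position: [512.9, -179.2, 151.1]
orientation: [0.765, 0.643, 0.0, 0.001]
ft_force: [-2.3, -2.5, 8.4]
width: 0.5
```

Run:
```python
from h import *
s=robot.get_state(); lev(s["position"],s["ft_force"])
```

```text
stand [-56.  -92.  151.1] theta~ 1.061 ball y -89.1 Ft 7.64 f [ 1.9  2.8 -8.4]
```

Call:
{"method": "play_rows", "body": {"plan": [0,0,0.5,0,0,0,0,-0.1,-0.1,1,0,0,0,0]}}

```text
time: 31.42
position: [512.8, -179.5, 150.1]
orientation: [0.766, 0.643, 0.0, 0.001]
ft_force: [-3.5, -2.1, 8.4]
width: 0.5
```

Run:
```python
from h import *
s=robot.get_state(); lev(s["position"],s["ft_force"])
```

```text
stand [-56.1 -92.3 150.1] theta~ 1.072 ball y -89.3 Ft 7.71 f [ 3.1  2.6 -8.4]
```

Call:
{"method": "play_rows", "body": {"plan": [0,0,0.5,0,0,0,0,-0.1,-0.1,1,0,0,0,0]}}

```text
time: 31.58
position: [512.8, -179.7, 149.2]
orientation: [0.766, 0.643, 0.0, 0.001]
ft_force: [-1.9, -2.0, 9.3]
width: 0.7
```

Run:
```python
from h import *
s=robot.get_state(); lev(s["position"],s["ft_force"])
```

```text
stand [-56.  -92.5 149.2] theta~ 1.082 ball y -89.4 Ft 8.69 f [ 1.5  2.3 -9.3]
```

Call:
{"method": "play_rows", "body": {"plan": [0,0,0.5,0,0,0,0,-0.1,0,1,0,0,0,0]}}

```text
time: 31.75
position: [512.8, -179.9, 148.3]
orientation: [0.766, 0.643, 0.0, 0.001]
ft_force: [-1.7, -2.6, 9.1]
width: 0.6
```

Run:
```python
from h import *
s=robot.get_state(); lev(s["position"],s["ft_force"])
```

```text
stand [-56.  -92.7 148.3] theta~ 1.092 ball y -89.5 Ft 8.47 f [ 1.3  2.9 -9.1]
```

Call:
{"method": "play_rows", "body": {"plan": [0,0,0.5,0,0,0,0,0,0,1,0,0,0,0]}}

```text
time: 31.92
position: [512.8, -180.1, 147.3]
orientation: [0.766, 0.643, 0.0, 0.001]
ft_force: [-2.7, -2.8, 10.0]
width: 0.7
```

Run:
```python
from h import *
s=robot.get_state(); lev(s["position"],s["ft_force"])
```

```text
stand [-56.  -92.9 147.3] theta~ 1.103 ball y -89.6 Ft 9.32 f [  2.2   3.2 -10. ]
```

Call:
{"method": "play_rows", "body": {"plan": [0,0,0.5,0,0,0,0,0,0,1,0,0,0,0]}}

```text
time: 32.08
position: [512.7, -180.3, 146.4]
orientation: [0.766, 0.643, 0.0, 0.001]
ft_force: [-3.6, -2.8, 10.9]
width: 0.5
```

Run:
```python
from h import *
s=robot.get_state(); lev(s["position"],s["ft_force"])
```

```text
stand [-56.  -93.1 146.4] theta~ 1.114 ball y -89.7 Ft 10.16 f [  3.1   3.4 -10.9]
```

Call:
{"method": "play_rows", "body": {"plan": [0,0,0.5,0,0,0,0,0,0,1,0,0,0,0]}}

```text
time: 32.25
position: [512.7, -180.4, 145.4]
orientation: [0.766, 0.643, -0.0, 0.001]
ft_force: [-3.4, -4.0, 10.0]
width: 0.9
```

Run:
```python
from h import *
s=robot.get_state(); lev(s["position"],s["ft_force"])
```

```text
stand [-56.  -93.2 145.4] theta~ 1.124 ball y -89.7 Ft 9.14 f [  2.7   4.6 -10. ]
```

Call:
{"method": "play_rows", "body": {"plan": [0,0,0.5,0,0,0,0,0,0,1,0,0,0,0]}}

```text
time: 32.42
position: [512.7, -180.6, 144.4]
orientation: [0.766, 0.643, -0.0, 0.001]
ft_force: [-3.6, -4.6, 10.7]
width: 0.1
```

Run:
```python
from h import *
s=robot.get_state(); lev(s["position"],s["ft_force"])
```

```text
stand [-56.  -93.4 144.4] theta~ 1.135 ball y -89.8 Ft 9.77 f [  2.7   5.1 -10.7]
```

Call:
{"method": "play_rows", "body": {"plan": [0,0,0.5,0,0,0,0,0,0,0.8,0,0,0,0]}}

```text
time: 32.58
position: [512.6, -180.7, 143.6]
orientation: [0.766, 0.643, -0.0, 0.001]
ft_force: [-3.9, -4.1, 11.7]
width: 0.4
```

Run:
```python
from h import *
s=robot.get_state(); lev(s["position"],s["ft_force"])
```

```text
stand [-56.  -93.5 143.6] theta~ 1.144 ball y -89.9 Ft 10.87 f [  3.1   4.7 -11.7]
```

Call:
{"method": "play_rows", "body": {"plan": [0,0,0,0,0,0,0]}}

```text
time: 32.67
position: [512.6, -180.7, 143.6]
orientation: [0.766, 0.643, -0.0, 0.001]
ft_force: [-3.0, -4.2, 9.5]
width: 0.4
```

Call:
{"method": "play_rows", "body": {"plan": [0,0,0,0,0,0,0]}}

```text
time: 32.75
position: [512.6, -180.7, 143.6]
orientation: [0.766, 0.643, -0.0, 0.001]
ft_force: [-3.4, -4.2, 10.3]
width: 0.5
```

Call:
{"method": "play_rows", "body": {"plan": [0,0,0,0,0,0,0]}}

```text
time: 32.83
position: [512.6, -180.7, 143.6]
orientation: [0.766, 0.643, -0.0, 0.001]
ft_force: [-3.1, -3.9, 10.0]
width: 0.3
```

Run:
```python
from h import *
s=robot.get_state(); lev(s["position"],s["ft_force"])
th=[.985,.997,1.008,1.019,1.029,1.04,1.05,1.061,1.072,1.082,1.092,1.103,1.114,1.124,1.135,1.144];F=[6.09,6.06,7.52,7.28,6.97,7.25,7.93,7.64,7.71,8.69,8.47,9.32,10.16,9.14,9.77,10.87]
p=np.polyfit(th,F,1); print(p,np.polyval(p,[.95,1.144,1.155,1.165]),np.std(F-np.polyval(p,th)))
```

```text
stand [-56.  -93.5 143.6] theta~ 1.144 ball y -89.9 Ft 9.22 f [  2.4   4.4 -10. ]
[ 26.19082798 -19.7384107 ] [ 5.14287588 10.22389651 10.51199562 10.7739039 ] 0.4434927870569284
```

The fitted turning force is 10.2 N at θ=1.144 (slope 26 N/rad, scatter 0.4 N). One last small step puts it mid-range.

Call:
{"method": "play_rows", "body": {"plan": [0,0,0.4,0,0,0,0,0,0,0.8,0,0,0,0]}}

```text
time: 33.0
position: [512.6, -180.8, 142.9]
orientation: [0.766, 0.643, -0.0, 0.001]
ft_force: [-2.9, -4.2, 11.5]
width: 0.6
```

Run:
```python
from h import *
s=robot.get_state(); lev(s["position"],s["ft_force"])
```

```text
stand [-56.  -93.6 142.9] theta~ 1.152 ball y -89.9 Ft 10.74 f [  2.1   4.7 -11.5]
```

Call:
{"method": "play_rows", "body": {"plan": [0,0,-1,0,0,0,0,0,0,-3,0,0,0,0,0,0,-10,0,0,0,0,0,0,-25,0,0,0,0,0,0,-45,0,0,0,0,0,0,-70,0,0,0,0,0,0,-95,0,0,0,0,-10,-15,-115,0,0,0,0,-20,-30,-125,0,0,0,0,-20,-30,-125,0,0,0,0]}}

```text
time: 33.83
position: [477.9, -195.1, 269.4]
orientation: [0.766, 0.643, 0.001, 0.001]
ft_force: [0.0, -0.9, 0.5]
width: 0.3
```

Run:
```python
from h import *
im=robot.read_camera("scene"); save("pics/s20.png",im,(290,190,430,330),4.2)
cv2.imwrite("pics/s20f.png",im[:,:,::-1])
im=robot.read_camera("top"); save("pics/t20.png",im,(240,160,450,310),3.8)
move(S(-100,-110,300),-9.9)
```

```text
t 33.93 pos [ 479.52 -192.73  267.23] F [0.78 0.45 0.06] w 0.6 | shift [  1.11 -13.39 -32.78] rot [ 0.05 -0.06  0.02]
```

View pics/s20.png

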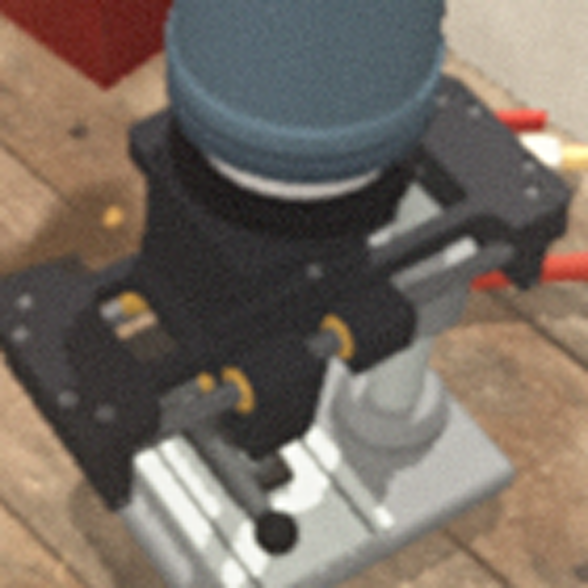

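View pics/t20.png

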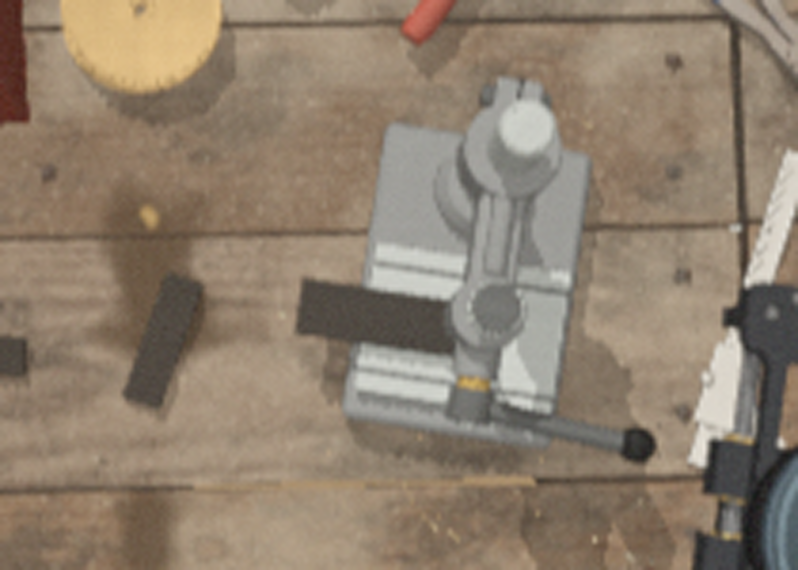

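The top view shows the strip in place at (375,315), the lever swung level with its ball at (638,443), and the caliper and spare bars where they were. I'll move clear and check the foot and knob in the scene view.

Call:
{"method": "play_rows", "body": {"plan": [-5,-10,-20,0,0,0,0,-15,-25,-45,0,0,0,0,-25,-45,-70,0,0,0,0,-35,-65,-90,0,0,0,0,-45,-80,-105,0,0,0,0,-50,-90,-110,0,0,0,0,-50,-90,-110,0,0,0,0,-50,-90,-110,0,0,0,0]}}

```text
time: 34.6
position: [382.6, -226.2, 376.1]
orientation: [0.765, 0.644, 0.0, -0.0]
ft_force: [0.5, -0.4, -0.2]
width: 0.7
```

Run:
```python
from h import *
im=robot.read_camera("scene"); save("pics/s21.png",im,(290,190,430,330),4.2)
tp=robot.read_camera("top"); save("pics/t21.png",tp,(40,100,440,370),2)
def blob(im,n,p):
    b=proj(n,p); g=im.max(2); x0,y0=int(b[0])-14,int(b[1])-14
    sub=(g[y0:y0+28,x0:x0+28]<60).astype(np.uint8); sub=cv2.morphologyEx(sub,cv2.MORPH_OPEN,cv2.getStructuringElement(cv2.MORPH_ELLIPSE,(5,5)))
    n_,l,st,ce=cv2.connectedComponentsWithStats(sub); k=1+np.argmax(st[1:,4]); return ce[k]+[x0,y0]
bp=S(-56,-90,144); u,v=blob(im,"scene",bp),blob(tp,"top",bp); p,e=tri(u,v); print(u,v,"ball stand",MS@(p-SO),e)
print("knob px expected scene,top",proj("scene",S(0,0,198.5)),proj("top",S(0,0,198.5)),robot.get_state()["ft_force"])
```

```text
[355.18181818 316.29090909] [407. 278.] ball stand [-57.59327577 -89.3253327  150.85855495] 3.0292908440183077
knob px expected scene,top [353.89222038 252.29908973] [370.45667974 240.40796624] [ 0.2939981   0.26450136 -0.06946008]
```

View pics/s21.png

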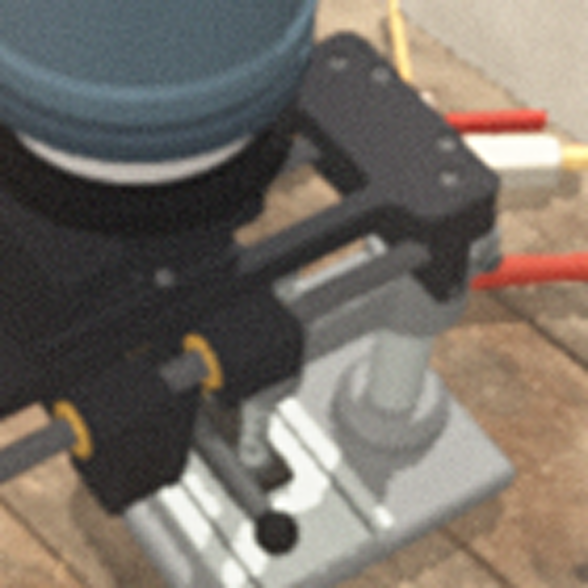

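View pics/t21.png

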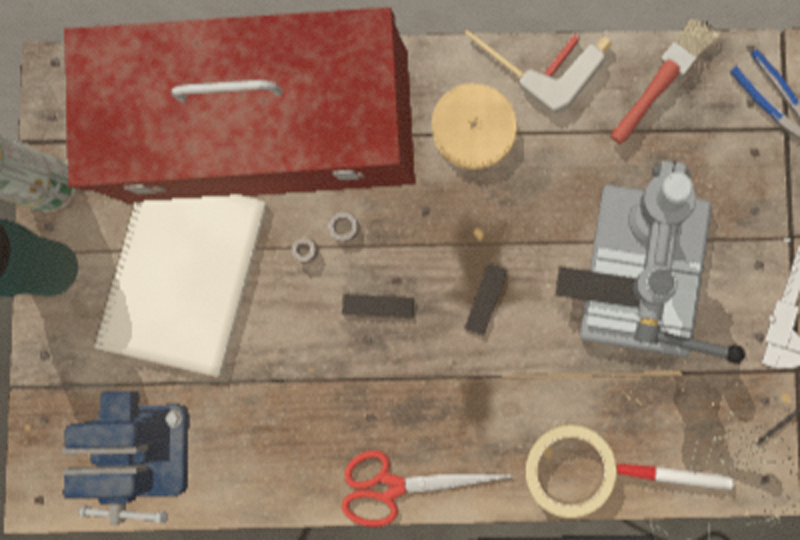

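Run:
```python
from h import *
for n,uv in (("scene",(355.2,316.3)),("top",(407,278))):
    o,d=ray(n,uv); os=MS@(o-SO); ds=MS@d
    if n=="scene": print(n,os+ds*(-56-os[0])/ds[0])
for th in (1.05,1.1,1.15): 
    p=S(-56,-90*np.cos(1.2-th),140+90*np.sin(1.2-th)); print(th,proj("scene",p).round(1),proj("top",p).round(1))
# first-image comparison of bystanders
a=cv2.imread("pics/top0.png").astype(int); b=robot.read_camera("top")[:,:,::-1].astype(int)
d=(np.abs(a-b).max(2)>60).astype(np.uint8); n_,l,st,ce=cv2.connectedComponentsWithStats(d)
print([(s.tolist(),c.round(0).tolist()) for s,c in zip(st[1:],ce[1:]) if s[4]>15])
s=robot.get_state(); print(s["time"])
```

```text
scene [-56.         -89.78138635 150.39315312]
1.05 [355.1 315.1] [407.7 276.6]
1.1 [355.1 316.6] [407.5 276.6]
1.15 [355.  318.1] [407.2 276.7]
[([318, 234, 42, 20, 568], [339.0, 243.0]), ([393, 269, 9, 8, 39], [398.0, 272.0]), ([403, 273, 10, 9, 64], [408.0, 277.0]), ([203, 290, 49, 24, 342], [228.0, 300.0]), ([474, 302, 59, 55, 1788], [505.0, 327.0]), ([532, 308, 7, 28, 127], [534.0, 320.0]), ([540, 309, 5, 20, 70], [542.0, 318.0]), ([517, 354, 5, 5, 17], [520.0, 356.0]), ([506, 365, 34, 48, 266], [519.0, 384.0]), ([547, 364, 17, 4, 30], [554.0, 365.0]), ([495, 372, 9, 28, 54], [498.0, 384.0]), ([549, 381, 14, 12, 54], [556.0, 386.0]), ([537, 387, 103, 93, 6994], [591.0, 442.0]), ([513, 393, 56, 28, 276], [536.0, 401.0]), ([625, 399, 4, 13, 27], [626.0, 406.0]), ([517, 421, 19, 19, 44], [524.0, 430.0]), ([509, 425, 15, 40, 196], [514.0, 445.0])]
34.75
```

Run:
```python
from h import *
print(robot.sign_off())
```

```text
the job is handed in; nothing more can be done
None
```

The height stop is set to the packing strip and clamped, and I handed the job in at about 35 s of the 72 s allowed.

**Strip:** I took the largest dark bar, laid it flat on the anvil and let go of it. It spans stand y −16 to +95 and x ±16 mm, well under the foot.

**Rod:** I pushed it down with the jaws shut until it stalled at the expected height. The push was about 7 N, so roughly 4.5 N reached the strip. The last scene view shows the foot on the strip.

**Clamp:** The lever began to bite at an angle of about 0.95 and I pushed it to about 1.15. The force at the ball while turning was about 10.5 N (last reading 10.7, highest 10.9, fit 10.2–10.5). I then moved the arm clear, and the tool was touching nothing.

**Bystanders:** Comparing top views before and after, the only changes on the bench are the strip and the lever. The far right of the view was hidden by the arm at that moment. An earlier view showed the caliper in place, but I could not re-check the hex key.

**Checks that disagreed:**
- **Strip width:** it measured 31 mm in both camera views and 33 mm in the jaws, not the 48 mm stated. Its length matched.
- **Fingertips:** they turned out to be about 11 mm behind the reported tool point, not ahead of it. I found this by closing on nothing twice, and worked from the measured value afterwards.
- **Lever angle:** the final pictures put it near 1.10, against 1.15 by contact. That could be a slight spring-back after I let go, or a camera error of 2–4 mm. Its position did not change between the last two pictures.
- **Not tested:** I did not test by force whether the clamp holds the rod.

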